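# Get the parts case out from behind the dome and the flat box

## Task

The clear hinged parts case lies at the back against the oil-pot stand, hemmed in by a glass dust dome on one side and, on the other, a flat box with an eye loupe standing on it. Clear the loupe, the flat box and the dome away so that all three stand by themselves on the cork mat, then lay the parts case, right way up, on the middle of the order book. After that put the dome and the flat box back where they stood before, the box turned as it was, and stand the loupe upright on the middle of the flat box again.

Things in the scene. Friction and masses are not known exactly. Their poses are not given: they have to be found in the camera images.
- case_mid (a point): clear parts case with a hinged (shut, fixed) lid and a dark blue label, 57 mm (along its x) x 48 mm (along its y) x 19 mm high, loose; the point is its centre, half-way up (9.5 mm). It lies with one 48 mm end about 6 mm from the oil stand, so it is best taken across its 48 mm width, its y, once both sides are free
- dome_mid (a point): clear glass dust dome, 87 mm across, 66 mm high, loose, open below and empty; the point is on its axis 33 mm above its foot. On top it has a round knob, 22 mm across, from 54 to 66 mm above the foot, on a flat shoulder at 54 mm of radius 30 mm: pinch the knob with the fingertips. It stands about 5 mm beside the parts case
- box_mid (a point): flat clear box with a printed card, shut, 50 mm (its x) x 66 mm (its y) x 11 mm high, loose; the point is its centre, 5.5 mm up. It lies on the bench about 15 mm beside the parts case with its 66 mm length pointing to the case; its two 66 mm sides are free for the fingers (grasp across its x)
- loupe_mid (a point): black eye loupe, a round barrel 31 mm across and 28 mm high, loose, standing upright on the middle of the flat box; the point is its centre, 14 mm above its foot
- cork_mat: cork mat, fixed, 180 mm (its x) x 140 mm (its y), 5 mm thick; origin at the middle of its underside, on the bench. The side area; empty at the start. A turntable with screwdrivers, 100 mm tall, is fixed on the bench to the left of the oil stand: carry things above that height
- book_top (a point): small wire-bound order book lying flat, fixed, 62 mm (its x) x 83 mm (its y), 11 mm thick; the point is the middle of its upper face
- oilstand: black oil-pot stand with round grey lids, fixed, 34 mm (its x) x 78 mm (its y) x 20 mm high; origin under its middle. The parts case lies before its -x side

How it is judged:
On the way, in this order (a step that is already met when the one before it is completed fails the run):
1. the loupe, the flat box and the dome all stand by themselves on the cork mat (their centres over the mat) (x of loupe_mid in the frame of cork_mat between -0.09 and 0.09 m and y of loupe_mid in the frame of cork_mat between -0.07 and 0.07 m and height (world z) of loupe_mid below 0.027 m and angle between each of loupe_mid, box_mid, dome_mid's own z axis and vertical below 0.12 rad and x of box_mid in the frame of cork_mat between -0.09 and 0.09 m and y of box_mid in the frame of cork_mat between -0.07 and 0.07 m and height (world z) of box_mid below 0.018 m and x of dome_mid in the frame of cork_mat between -0.09 and 0.09 m and y of dome_mid in the frame of cork_mat between -0.07 and 0.07 m and height (world z) of dome_mid below 0.046 m), for 0.2 s.
2. the parts case lies flat on the order book (horizontal distance between case_mid and book_top below 0.015 m and height (world z) of case_mid between 0.014 and 0.027 m and angle between case_mid's own z axis and vertical below 0.12 rad), for 0.2 s.
At the end, for the whole second after the job is handed in: case flat on the order book, centre within 15 mm of its middle; dome and flat box within 12 mm of where they stood at the start, the box within 0.35 rad of square to the oil stand; loupe upright on the flat box within 12 mm of its middle; all released (all of step 2 and distance of each of dome_mid, box_mid from where it was at the start of the episode below 0.012 m and angle between each of dome_mid, loupe_mid, box_mid's own z axis and vertical below 0.12 rad and angle between the x axis of box_mid and the x axis of oilstand, either way round below 0.35 rad and horizontal distance between loupe_mid and box_mid below 0.012 m and height (world z) of loupe_mid between 0.019 and 0.032 m); the robot touches nothing.
It also fails if it takes over 136 s, if anything falls off the work surface, if the arm or the gripper's body presses on something with over 40 N, if the wrist force passes 120 N, or if a joint passes its speed limit or range.

## Robot

A 6-joint arm with a two-finger parallel gripper is mounted at the origin on a cart in front of the work surface, level with it; the furniture and walls round the work are solid. World frame = base frame: x ahead of the robot, y to its left, z up, the work surface at z = 0. Lengths are in m, angles in rad, forces in N, time in s.
With the tool pointing down it reaches from about 0.35 to 0.85 m from the base axis. Payload 8.1 kg.
Tool frame: the origin (TCP) lies between the finger pads; the fingertips stand r.tip_extent ahead of it and the grasp point (between the pads) lies 3 mm ahead of it (r.tip_extent is the distance from the TCP to the fingertips, in m); z points along the fingers, y is the line along which they close (so a half turn about z gives the same grasp; the last joint's range is limited). The gripper opens to 93 mm and grips with 3 to 60 N. Pads are 15 mm wide; open, the fingers measure 128 mm over their backs; the gripper's body (75 mm by 188 mm) begins 65 mm behind the grasp point.
Start: joints at [1.145, 0.13, 1.488, -0, 1.523, -0.085], TCP at [0.201, 0.566, 0.241] pointing down, gripper open.
Joint ranges: [-2.96, 2.96], [-0.89, 2.26], [0.02, 2.5], [-1.34, 4.48], [0, 2.73], [-2.66, 2.66]. Speed limits (rad/s): [2.39, 2.39, 2.79, 3.14, 3.14, 3.14].

## Interface

Orientations are given as a rotation vector (axis times angle).
In Python, from bench import monitor, vision, workorder, r gives the robot as it stands. The module is installed in compiled form; this text tells all that it offers.
- The arm moves only by the tool servo_tool, never from a script. Its argument "series" is a list of rows, each an object of numbers: "x", "y", "z": the shift along the world's x, y, z in mm; "rx", "ry", "rz": the turn, a rotation vector about the world's x, y, z in degrees; "hand": the opening, from -1 (shut) to 1 (fully open). A call has 1 to 10 rows; each row is the pose to reach, as a shift and turn from the pose commanded when the call began; what a row does not reach only later rows make up. A row lasts 1/10 s, in which the tool goes at most 50 mm and 8.59 degrees, less where a joint would pass 70% of its speed; a pose out of reach is approached as far as the arm can. A call with a gripper value outside its range is refused whole. The fingers move at their own pace and stop on an object; "force" is the grip in N (left out, the last holds). Time passes only in rows, so rows that repeat a pose let the fingers close. It gives the time, the measured TCP pose, the force, the opening and the grip force at its end, in the units of the state.
- monitor.get_state(): the state, without advancing time (a new reading comes with each control period).
- vision.get_image(name): name is "scene" or "side" or "wrist"; returns a dict with "frame" (420x560x3 uint8, red, green, blue), "range_z" (420x560 float32, m along the optical axis (not along the pixel's ray), 0 where there is no reading), "camera_matrix" (3x3 intrinsics, pixels), "rvec" (rotation vector, rad) and "tvec" (3), from world to camera coordinates, as OpenCV has them; the wrist camera has in their place "mount" (4x4, takes a point from camera to tool coordinates, whose origin is the TCP and whose axes are the flange's). Camera axes: x right, y down, z forward; pixel columns grow to the right and rows downward; lengths in m; the calibration is good to about 2 mm. A picture is of the moment at which its call begins: read the wrist's pose just before it.
- workorder.hand_in(): hands the job in; it is judged then, once.
The state is a dict: "clock": time; "q": joint angles; "qvel": joint speeds; "tau": joint torques, N m; "position": TCP position; "tcp_rot": TCP orientation; "ft_force": force on the tool from outside, world axes, zero at the start; "ft_torque": the same for the moment, N m; "finger_gap": opening from 0.0 (shut) to 1.0 (fully open); "grip_force": force on a finger pad.
Only numpy, scipy, OpenCV 4.12 (cv2) and the standard library are available. Lean on these libraries where they do the work, as an engineer would, in place of code of your own. Each camera call takes 0.05 s, during which the arm holds its last target. There are 200 camera calls.

## Working session

There is one attempt and no reset: what is moved stays moved. The work goes in short steps, Python scripts to look and compute and a tool call to move; the robot and the scene stay as the last step left them, time stands still between calls to the robot, and variables do not carry over. Pictures are saved under pics/ and viewed, at most 14 in all, crops included, and the job is handed in when it is done.

Besides the shell and the picture viewer there is one more tool, called after ">>>" by a JSON object that holds its "name" and its "arguments", one argument or row to a line. servo_tool: Moves the arm, as the interface text tells. Its arguments: {"type":"object","properties":{"series":{"type":"array","items":{"type":"object","properties":{"x":{"type":"number"},"y":{"type":"number"},"z":{"type":"number"},"rx":{"type":"number"},"ry":{"type":"number"},"rz":{"type":"number"},"hand":{"type":"number"}}}},"force":{"type":"number"}},"required":["series"]}

```bash
mkdir -p pics
cat > h.py <<'E'
from bench import monitor, vision, workorder, r
import numpy as np, cv2
from scipy.spatial.transform import Rotation as R
def grab(n):
    s=monitor.get_state(); d=vision.get_image(n)
    if n=="wrist":
        T=np.eye(4);T[:3,:3]=R.from_rotvec(s["tcp_rot"]).as_matrix();T[:3,3]=s["position"]
        d["T"]=T@np.array(d["mount"])
    else:
        T=np.eye(4);T[:3,:3]=R.from_rotvec(np.ravel(d["rvec"])).as_matrix();T[:3,3]=np.ravel(d["tvec"])
        d["T"]=np.linalg.inv(T)
    return d
def ray(d,u,v,z):
    K=d["camera_matrix"];p=np.array([(u-K[0,2])/K[0,0],(v-K[1,2])/K[1,1],1.])
    w=d["T"][:3,:3]@p;c=d["T"][:3,3];return c+w*(z-c[2])/w[2]
def cloud(d):
    K=d["camera_matrix"];Z=d["range_z"];v,u=np.mgrid[:420,:560]
    P=np.stack([(u-K[0,2])/K[0,0]*Z,(v-K[1,2])/K[1,1]*Z,Z],-1)
    return P@d["T"][:3,:3].T+d["T"][:3,3]
def save(d,n): cv2.imwrite(f"pics/{n}.png",d["frame"][:,:,::-1])
E
python3 - <<'E'
from h import *
import pickle
for n in("scene","side","wrist"):
    d=grab(n);save(d,n+"0");pickle.dump(d,open(n+".pkl","wb"));print(n,d["T"][:3,3].round(3),d["T"][:3,2].round(2))
a,b=[cv2.imread(f"pics/{n}0.png") for n in("scene","side")]
s=monitor.get_state();print(s,r.tip_extent)
E
```

```text
scene [-0.229 -0.367  0.841] [ 0.66  0.34 -0.67]
side [ 0.165 -0.747  0.713] [ 0.34  0.71 -0.61]
wrist [0.121 0.594 0.383] [ 0.28 -0.1  -0.95]
{'clock': 0.15, 'q': array([ 1.14463224e+00,  1.31013644e-01,  1.48900502e+00,  5.37919122e-06,
        1.52301364e+00, -8.53801067e-02]), 'qvel': array([ 0.00033248, -0.00206825, -0.00472374, -0.0017121 , -0.00041486,
        0.00032786]), 'tau': array([ 2.38449320e-04, -5.60475898e+01, -4.92333412e+01,  7.67576834e-02,
        3.05255991e-02, -5.81963900e-05]), 'position': array([0.20033401, 0.56513884, 0.23982614]), 'tcp_rot': array([-5.32653331e-01, -3.09573240e+00,  2.18543596e-03]), 'ft_force': array([-0.01916501, -0.29496416, -0.37359181]), 'ft_torque': array([ 0.01371858, -0.04443016,  0.00706017]), 'grip_force': 0.0, 'finger_gap': 0.9981616361225777} 0.022
```

View pics/scene0.png

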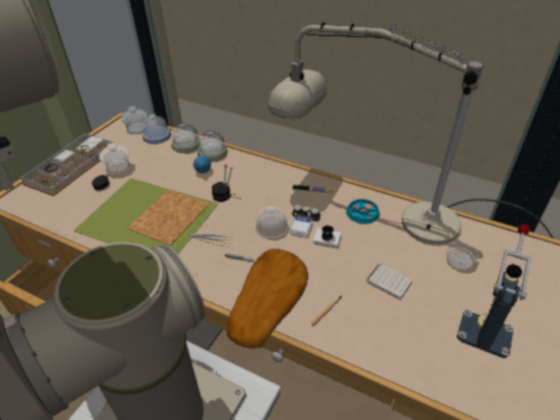

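View pics/side0.png

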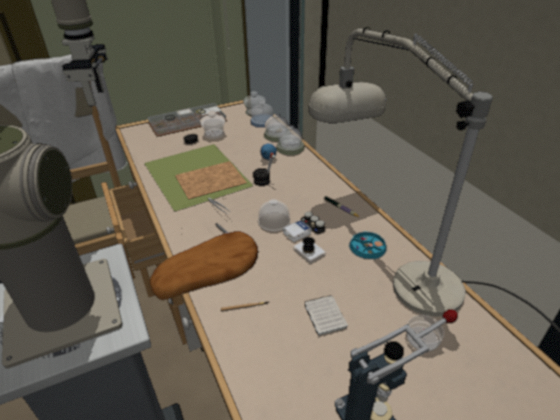

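View pics/wrist0.png

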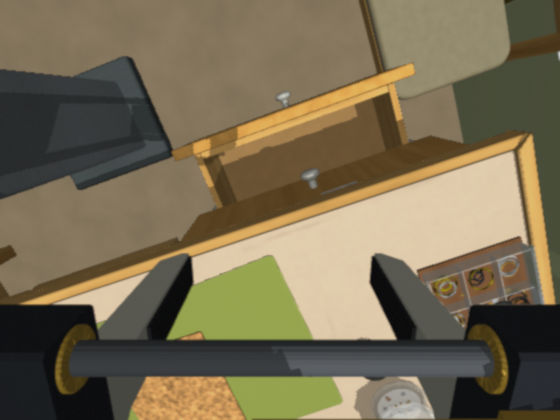

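The scene view has the dome at (272,222), case (301,228), oil stand (306,213), box and loupe (327,236), book (390,281), cork mat (168,217) and screwdriver turntable (221,190). The side view has the same things at dome (275,216), case (298,231), box and loupe (309,248), book (325,314) and mat (210,179). I'll measure these from both views with an enlargement.

Run:
```python
from h import *
import pickle
s=pickle.load(open("scene.pkl","rb"));d=pickle.load(open("side.pkl","rb"))
a=cv2.resize(s["frame"][180:300,240:420],None,fx=4,fy=4,interpolation=2)
b=cv2.resize(d["frame"][190:340,245:365],None,fx=4,fy=4,interpolation=2)
cv2.imwrite("pics/ca.png",a[:,:,::-1]);cv2.imwrite("pics/cb.png",b[:,:,::-1])
for n,c in(("scene",s),("side",d)):
    hsv=cv2.cvtColor(c["frame"],cv2.COLOR_RGB2HSV)
    P=cloud(c)
    m=cv2.inRange(hsv,(5,90,90),(22,255,255))
    x0,x1,y0,y1=(130,215,185,245) if n=="scene" else (170,250,155,205)
    mm=np.zeros_like(m);mm[y0:y1,x0:x1]=m[y0:y1,x0:x1];mm=cv2.morphologyEx(mm,cv2.MORPH_CLOSE,np.ones((5,5)))
    k=max(cv2.findContours(mm,0,1)[0],key=cv2.contourArea)
    W=np.array([ray(c,*p[0],.005)[:2] for p in k],np.float32)*1000
    print(n,"mat",cv2.minAreaRect(W))
    for nm,(u,v) in dict(scene=dict(book=(390,281),box=(320,240),stand=(306,214),turn=(221,190),bench=(350,260),mat=(168,217),loupe=(327,231)),side=dict(book=(325,314),box=(312,254),bench=(360,290),mat=(210,179),loupe=(309,243)))[n].items(): print(nm,P[v,u].round(3))
```

```text
scene mat ((442.16082763671875, 332.0340270996094), (183.63133239746094, 141.87066650390625), 0.5521697402000427)
book [ 0.484 -0.27   0.01 ]
box [ 0.533 -0.073  0.01 ]
stand [0.608 0.002 0.007]
turn [0.567 0.244 0.032]
bench [ 0.514 -0.162 -0.002]
mat [0.433 0.33  0.005]
loupe [ 0.56  -0.079  0.021]
side mat ((441.2726135253906, 332.7472839355469), (181.04249572753906, 144.0204315185547), 0.12450431287288666)
book [ 0.487 -0.269  0.01 ]
box [ 0.551 -0.1    0.01 ]
bench [ 0.593 -0.24   0.   ]
mat [0.441 0.332 0.004]
loupe [ 0.557 -0.073  0.021]
```

View pics/ca.png

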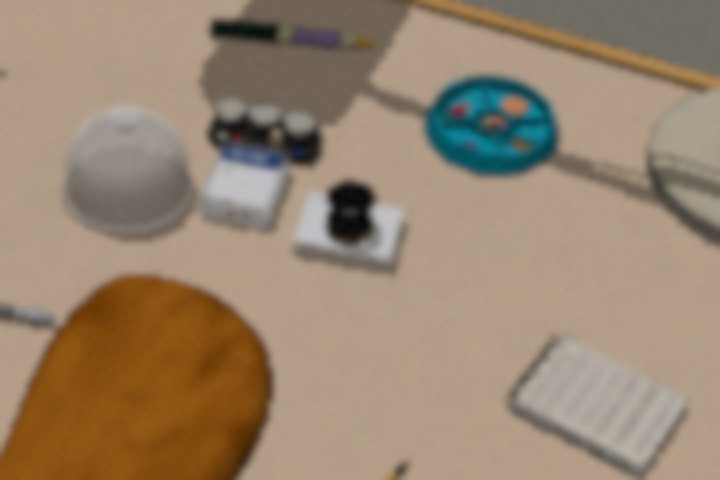

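View pics/cb.png

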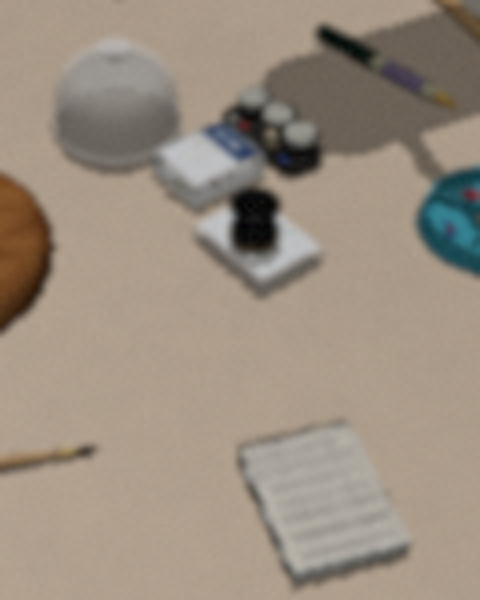

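The enlargements agree with the first views, and everything lies nearly square to the world axes. Next I'll measure corners and heights from the depth clouds, and check the lamp head.

```bash
cat >> h.py <<'E'
def rect(P,lo,hi,zlo,zhi):
    m=np.all((P[...,:2]>lo)&(P[...,:2]<hi),-1)&(P[...,2]>zlo)&(P[...,2]<zhi)
    Q=P[m]; c,s,a=cv2.minAreaRect((Q[:,:2]*1000).astype(np.float32))
    return len(Q),np.round(c,1),np.round(s,1),round(a,1)
E
python3 - <<'E'
from h import *
import pickle
for n in("scene","side"):
    c=pickle.load(open(n+".pkl","rb"));P=cloud(c);print(n)
    print("box",rect(P,(.50,-.14),(.62,-.035),.006,.015))
    print("loupe",rect(P,(.50,-.14),(.62,-.035),.03,.045))
    print("case",rect(P,(.51,-.04),(.585,.04),.014,.025))
    print("dome low",rect(P,(.48,0.0),(.62,.16),.026,.05),"knob",rect(P,(.48,0.0),(.62,.16),.056,.075))
    print("book",rect(P,(.42,-.34),(.56,-.2),.006,.016))
    print("stand",rect(P,(.59,-.08),(.68,.08),.014,.025))
    for z in (.05,.1,.2,.3):
        m=(P[...,2]>z)&(P[...,2]<z+.1)&(P[...,0]>.35)&(P[...,0]<.9)&(abs(P[...,1])<.5)
        if m.any(): print(z,m.sum(),P[m].min(0).round(2),P[m].max(0).round(2))
    m=(P[...,2]>.04)&(P[...,2]<.15)&(P[...,0]>.5)&(P[...,0]<.65)&(P[...,1]>.15)&(P[...,1]<.3)
    if m.any():print("turn",P[m].min(0).round(3),P[m].max(0).round(3))
E
```

```text
scene
box (277, array([566.6, -78. ]), array([85.5, 93.9]), 89.8)
loupe (68, array([548.7, -85.5]), array([30.5, 30.7]), 51.3)
case (256, array([548. ,  -2.4]), array([72.9, 62.1]), 2.0)
dome low (430, array([521.4,  59.4]), array([68.7, 80.3]), 32.9) knob (45, array([527.2,  63.7]), array([21.8, 21.5]), 58.5)
book (799, array([ 487.9, -267.3]), array([87.1, 66.7]), 80.4)
stand (132, array([615. ,   3.9]), array([32.2, 66.5]), 1.5)
0.05 2774 [ 0.35 -0.5   0.05] [0.77 0.5  0.15]
0.1 1699 [ 0.39 -0.5   0.1 ] [ 0.73 -0.3   0.2 ]
0.2 1626 [ 0.52 -0.5   0.2 ] [0.84 0.15 0.3 ]
0.3 1533 [ 0.66 -0.32  0.3 ] [0.83 0.14 0.4 ]
turn [0.57  0.222 0.04 ] [0.612 0.256 0.097]
side
box (284, array([573.2, -78.2]), array([95.7, 68.8]), 12.4)
loupe (79, array([548.5, -83.1]), array([29.8, 28.8]), 65.7)
case (315, array([551.4,   1.6]), array([69.5, 69. ]), 12.8)
dome low (388, array([523.8,  58.3]), array([67.3, 78.5]), 69.4) knob (45, array([527.2,  64.3]), array([18.8, 21.1]), 78.6)
book (1044, array([ 487.4, -265.5]), array([89. , 63.3]), 80.4)
stand (145, array([614. ,   6.5]), array([31.2, 69. ]), 2.4)
0.05 2863 [ 0.35 -0.5   0.05] [0.84 0.5  0.15]
0.1 2507 [ 0.39 -0.5   0.1 ] [ 0.73 -0.3   0.2 ]
0.2 2415 [ 0.52 -0.5   0.2 ] [0.85 0.13 0.3 ]
0.3 1965 [ 0.66 -0.32  0.3 ] [0.84 0.13 0.4 ]
turn [0.569 0.224 0.04 ] [0.615 0.258 0.096]
```

>>> {"name": "servo_tool", "arguments": {
  "series": [
    {"x":40,"y":-20,"z":30,"rz":8},
    {"x":80,"y":-60,"z":50,"rz":16},
    {"x":120,"y":-110,"z":70,"rz":19.6},
    {"x":160,"y":-160,"z":90,"rz":19.6},
    {"x":190,"y":-210,"z":100,"rz":19.6},
    {"x":220,"y":-260,"z":100,"rz":19.6},
    {"x":240,"y":-310,"z":100,"rz":19.6},
    {"x":250,"y":-360,"z":100,"rz":19.6},
    {"x":260,"y":-410,"z":100,"rz":19.6},
    {"x":270,"y":-460,"z":100,"rz":19.6}
  ]
}}

```text
invalid input at $.series[0]: expected keys x, y, z, rx, ry, rz, hand
```

>>> {"name": "servo_tool", "arguments": {
  "series": [
    {"x":40,"y":-20,"z":20,"rx":0,"ry":0,"rz":8,"hand":1},
    {"x":80,"y":-60,"z":40,"rx":0,"ry":0,"rz":16,"hand":1},
    {"x":120,"y":-110,"z":50,"rx":0,"ry":0,"rz":19.6,"hand":1},
    {"x":150,"y":-150,"z":60,"rx":0,"ry":0,"rz":19.6,"hand":1},
    {"x":180,"y":-190,"z":60,"rx":0,"ry":0,"rz":19.6,"hand":1},
    {"x":210,"y":-230,"z":60,"rx":0,"ry":0,"rz":19.6,"hand":1},
    {"x":230,"y":-280,"z":60,"rx":0,"ry":0,"rz":19.6,"hand":1},
    {"x":250,"y":-330,"z":60,"rx":0,"ry":0,"rz":19.6,"hand":1},
    {"x":260,"y":-380,"z":60,"rx":0,"ry":0,"rz":19.6,"hand":1},
    {"x":270,"y":-430,"z":60,"rx":0,"ry":0,"rz":19.6,"hand":1}
  ]
}}

```text
clock: 1.15
position: [0.4631, 0.1663, 0.3003]
tcp_rot: [0.002, -3.141, 0.0]
ft_force: [1.9, 0.6, -0.7]
finger_gap: 0.993
grip_force: 0.0
```

Run:
```python
from h import *
import pickle
c=pickle.load(open("side.pkl","rb"));P=cloud(c)
for y in (-.2,-.1,0,.1):
  m=(P[...,2]>.12)&(P[...,2]<.5)&(P[...,0]>.4)&(P[...,0]<.9)&(P[...,1]>y)&(P[...,1]<y+.1)
  if m.any():print(y,P[m].min(0).round(2),P[m].max(0).round(2))
d=grab("wrist");save(d,"w1");pickle.dump(d,open("w1.pkl","wb"));print(d["T"][:3,3],monitor.get_state()["position"])
```

```text
-0.2 [ 0.72 -0.2   0.44] [ 0.74 -0.1   0.49]
-0.1 [ 0.73 -0.1   0.44] [ 0.75 -0.    0.48]
0 [0.65 0.   0.24] [0.85 0.1  0.47]
0.1 [0.65 0.1  0.26] [0.84 0.13 0.42]
[0.37892775 0.16676983 0.44385621] [0.46470955 0.15961219 0.30033567]
```

View pics/w1.png

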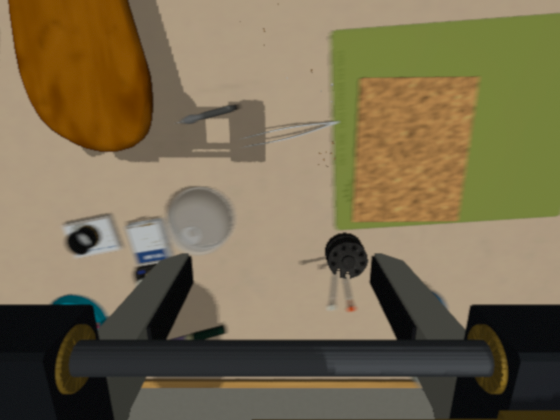

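The wrist view from above shows the box at (92,236), loupe (82,240), case (148,240), dome (200,218) and the oil stand partly hidden at (150,272). I'll move over the group and measure there.

>>> {"name": "servo_tool", "arguments": {
  "series": [
    {"x":0,"y":-40,"z":0,"rx":0,"ry":0,"rz":0,"hand":1},
    {"x":10,"y":-80,"z":-10,"rx":0,"ry":0,"rz":0,"hand":1},
    {"x":20,"y":-120,"z":-20,"rx":0,"ry":0,"rz":0,"hand":1},
    {"x":30,"y":-150,"z":-20,"rx":0,"ry":0,"rz":0,"hand":1},
    {"x":30,"y":-150,"z":-20,"rx":0,"ry":0,"rz":0,"hand":1},
    {"x":30,"y":-150,"z":-20,"rx":0,"ry":0,"rz":0,"hand":1},
    {"x":30,"y":-150,"z":-20,"rx":0,"ry":0,"rz":0,"hand":1}
  ]
}}

```text
clock: 1.9
position: [0.4927, 0.0193, 0.2806]
tcp_rot: [0.003, -3.141, -0.001]
ft_force: [0.2, -0.2, 0.5]
finger_gap: 1.0
grip_force: 0.0
```

Run:
```python
from h import *
import pickle
d=grab("wrist");save(d,"w2");pickle.dump(d,open("w2.pkl","wb"));print(d["T"][:3,3],monitor.get_state()["position"])
P=cloud(d)
print("box",rect(P,(.50,-.14),(.62,-.035),.008,.014))
print("loupe",rect(P,(.50,-.14),(.62,-.035),.032,.045))
print("case",rect(P,(.51,-.05),(.595,.04),.015,.0225))
print("dome",rect(P,(.45,-.02),(.60,.16),.026,.05),"knob",rect(P,(.48,0.0),(.62,.16),.058,.075))
print("stand",rect(P,(.585,-.08),(.68,.08),.012,.025))
print("book",rect(P,(.42,-.34),(.56,-.2),.006,.016))
```

```text
[0.4084899  0.01961958 0.42416092] [0.49270567 0.01951401 0.28074832]
box (1289, array([552.3, -82. ]), array([50.5, 66.4]), 11.5)
loupe (254, array([548.8, -83.5]), array([30.5, 31.5]), 44.6)
case (1384, array([550.4,   1.6]), array([70.5, 64.7]), 9.5)
dome (2417, array([525.9,  64. ]), array([77.1, 78.7]), 44.4) knob (322, array([527.7,  64.8]), array([21.5, 21.5]), 13.3)
stand (760, array([608.6,   6.6]), array([47.2, 66.9]), 0.3)
book (3739, array([ 487.7, -265.2]), array([88.6, 63.2]), 81.2)
```

View pics/w2.png

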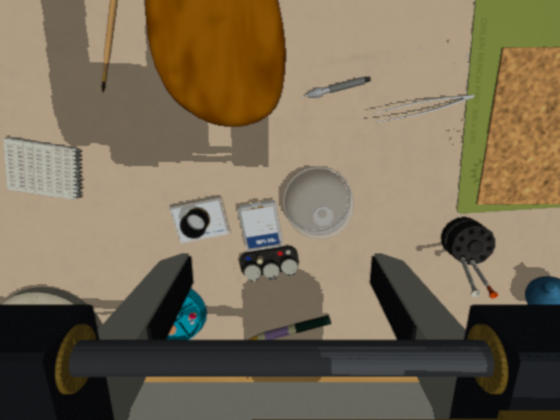

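In this view the box is at (199,219) with the loupe at (195,222), the case at (261,224), the dome at (317,201) with its knob at (322,214), and the oil stand at (269,262). The group is turned by about 11°. I'll refine the case, stand and book.

Run:
```python
from h import *
import pickle
d=pickle.load(open("w2.pkl","rb"));P=cloud(d)
m=((P[...,2]>.0165)&(P[...,2]<.0215)).astype(np.uint8); m[:195]=0;m[252:]=0;m[:,:235]=0;m[:,285:]=0
m=cv2.morphologyEx(m,cv2.MORPH_OPEN,np.ones((3,3)))
n,l,st,ce=cv2.connectedComponentsWithStats(m)
k=1+st[1:,4].argmax();Q=P[l==k];print("case",st[k],np.round(np.array(cv2.minAreaRect((Q[:,:2]*1000).astype(np.float32))[0]),1),cv2.minAreaRect((Q[:,:2]*1000).astype(np.float32))[1:])
m=((P[...,2]>.016)&(P[...,2]<.024)).astype(np.uint8); m[:250]=0;m[280:]=0;m[:,:235]=0;m[:,305:]=0
Q=P[m>0];print("stand",cv2.minAreaRect((Q[:,:2]*1000).astype(np.float32)))
print("ray case",ray(d,261,224,.019))
Z=P[250:252,255:265,2];print(Z.round(3))
m=(P[...,2]>.008)&(P[...,2]<.014)&(P[...,0]>.42)&(P[...,0]<.56)&(P[...,1]>-.34)&(P[...,1]<-.2);print("book",cv2.minAreaRect((P[m][:,:2]*1000).astype(np.float32)))
m=(P[...,2]>.035)&(P[...,2]<.2)&(P[...,0]>.48)&(P[...,0]<.65)&(P[...,1]>.15)&(P[...,1]<.3);print("turn",P[m].min(0),P[m].max(0))
```

```text
case [243 219   3   3   9] [549. -26.] ((2.440070152282715, 2.6469669342041016), 89.24312591552734)
stand ((614.326904296875, 5.035495758056641), (67.12545013427734, 39.00868606567383), 76.63270568847656)
ray case [ 0.55332317 -0.00506522  0.019     ]
[[-0.001  0.001  0.002  0.001  0.424  0.003  0.005  0.004  0.003  0.005]
 [ 0.004  0.004  0.004  0.005  0.006  0.006  0.005  0.007  0.006  0.007]]
book ((487.5976257324219, -265.5984802246094), (87.85192108154297, 63.02180480957031), 80.91514587402344)
turn [0.55100043 0.22333026 0.03502757] [0.61452102 0.26925021 0.09556288]
```

>>> {"name": "servo_tool", "arguments": {
  "series": [
    {"x":0,"y":-20,"z":-10,"rx":0,"ry":0,"rz":-8,"hand":0.6},
    {"x":10,"y":-40,"z":-20,"rx":0,"ry":0,"rz":-16,"hand":0.4},
    {"x":20,"y":-60,"z":-40,"rx":0,"ry":0,"rz":-24,"hand":0.3},
    {"x":35,"y":-80,"z":-60,"rx":0,"ry":0,"rz":-32,"hand":0.3},
    {"x":50,"y":-95,"z":-80,"rx":0,"ry":0,"rz":-40,"hand":0.3},
    {"x":56,"y":-103,"z":-100,"rx":0,"ry":0,"rz":-48,"hand":0.3},
    {"x":56,"y":-103,"z":-120,"rx":0,"ry":0,"rz":-56,"hand":0.3},
    {"x":56,"y":-103,"z":-140,"rx":0,"ry":0,"rz":-64,"hand":0.3},
    {"x":56,"y":-103,"z":-150,"rx":0,"ry":0,"rz":-72,"hand":0.3},
    {"x":56,"y":-103,"z":-160,"rx":0,"ry":0,"rz":-78.5,"hand":0.3}
  ]
}}

```text
clock: 2.95
position: [0.5487, -0.0831, 0.1198]
tcp_rot: [-1.99, -2.43, 0.0]
ft_force: [1.0, 0.2, 0.6]
finger_gap: 0.649
grip_force: 0.0
```

Run:
```python
from h import *
s=monitor.get_state();print(s["position"],s["finger_gap"],R.from_rotvec(s["tcp_rot"]).as_matrix()[:,1])
```

```text
[ 0.54865397 -0.08307687  0.11977379] 0.6486946041297942 [ 9.80412965e-01  1.96951501e-01 -7.23950786e-04]
```

>>> {"name": "servo_tool", "arguments": {
  "series": [
    {"x":0,"y":0,"z":-40,"rx":0,"ry":0,"rz":0,"hand":0.3},
    {"x":0,"y":0,"z":-70,"rx":0,"ry":0,"rz":0,"hand":0.3},
    {"x":0,"y":0,"z":-83,"rx":0,"ry":0,"rz":0,"hand":0.3},
    {"x":0,"y":0,"z":-83,"rx":0,"ry":0,"rz":0,"hand":0},
    {"x":0,"y":0,"z":-83,"rx":0,"ry":0,"rz":0,"hand":-0.3},
    {"x":0,"y":0,"z":-83,"rx":0,"ry":0,"rz":0,"hand":-0.5},
    {"x":0,"y":0,"z":-83,"rx":0,"ry":0,"rz":0,"hand":-0.5},
    {"x":0,"y":0,"z":-83,"rx":0,"ry":0,"rz":0,"hand":-0.5},
    {"x":0,"y":0,"z":-83,"rx":0,"ry":0,"rz":0,"hand":-0.5}
  ],
  "force": 10
}}

```text
clock: 3.85
position: [0.5501, -0.0849, 0.0393]
tcp_rot: [1.985, 2.432, 0.002]
ft_force: [-0.8, 0.4, 6.6]
finger_gap: 0.331
grip_force: 10.0
```

>>> {"name": "servo_tool", "arguments": {
  "series": [
    {"x":0,"y":0,"z":30,"rx":0,"ry":0,"rz":0,"hand":-0.5},
    {"x":0,"y":0,"z":70,"rx":0,"ry":0,"rz":0,"hand":-0.5},
    {"x":-10,"y":20,"z":100,"rx":0,"ry":0,"rz":0,"hand":-0.5},
    {"x":-30,"y":60,"z":110,"rx":0,"ry":0,"rz":0,"hand":-0.5},
    {"x":-50,"y":105,"z":110,"rx":0,"ry":0,"rz":0,"hand":-0.5},
    {"x":-70,"y":150,"z":110,"rx":0,"ry":0,"rz":0,"hand":-0.5},
    {"x":-90,"y":195,"z":110,"rx":0,"ry":0,"rz":0,"hand":-0.5},
    {"x":-110,"y":240,"z":110,"rx":0,"ry":0,"rz":0,"hand":-0.5},
    {"x":-130,"y":285,"z":110,"rx":0,"ry":0,"rz":0,"hand":-0.5},
    {"x":-150,"y":330,"z":100,"rx":0,"ry":0,"rz":0,"hand":-0.5}
  ]
}}

```text
clock: 4.85
position: [0.399, 0.2472, 0.1396]
tcp_rot: [1.985, 2.432, 0.006]
ft_force: [2.0, 0.8, -0.2]
finger_gap: 0.33
grip_force: 10.0
```

>>> {"name": "servo_tool", "arguments": {
  "series": [
    {"x":-14,"y":36,"z":-20,"rx":0,"ry":0,"rz":0,"hand":-0.5},
    {"x":-14,"y":36,"z":-50,"rx":0,"ry":0,"rz":0,"hand":-0.5},
    {"x":-14,"y":36,"z":-50,"rx":0,"ry":0,"rz":0,"hand":-0.5},
    {"x":-14,"y":36,"z":-50,"rx":0,"ry":0,"rz":0,"hand":-0.5}
  ]
}}

```text
clock: 5.25
position: [0.3846, 0.2806, 0.0878]
tcp_rot: [-1.986, -2.434, 0.002]
ft_force: [0.1, 0.7, 0.5]
finger_gap: 0.331
grip_force: 10.0
```

>>> {"name": "servo_tool", "arguments": {
  "series": [
    {"x":0,"y":0,"z":-30,"rx":0,"ry":0,"rz":0,"hand":-0.5},
    {"x":0,"y":0,"z":-48,"rx":0,"ry":0,"rz":0,"hand":-0.5},
    {"x":0,"y":0,"z":-54,"rx":0,"ry":0,"rz":0,"hand":-0.5},
    {"x":0,"y":0,"z":-54,"rx":0,"ry":0,"rz":0,"hand":-0.5},
    {"x":0,"y":0,"z":-54,"rx":0,"ry":0,"rz":0,"hand":-0.2},
    {"x":0,"y":0,"z":-54,"rx":0,"ry":0,"rz":0,"hand":0.1},
    {"x":0,"y":0,"z":-54,"rx":0,"ry":0,"rz":0,"hand":0.3},
    {"x":0,"y":0,"z":-54,"rx":0,"ry":0,"rz":0,"hand":0.3},
    {"x":0,"y":0,"z":-20,"rx":0,"ry":0,"rz":0,"hand":0.3},
    {"x":0,"y":0,"z":30,"rx":0,"ry":0,"rz":0,"hand":0.3}
  ]
}}

```text
clock: 6.25
position: [0.3823, 0.2796, 0.1155]
tcp_rot: [-1.984, -2.432, 0.011]
ft_force: [0.5, 0.1, 0.2]
finger_gap: 0.651
grip_force: 0.0
```

>>> {"name": "servo_tool", "arguments": {
  "series": [
    {"x":20,"y":-40,"z":10,"rx":0,"ry":0,"rz":0,"hand":0.6},
    {"x":40,"y":-85,"z":10,"rx":0,"ry":0,"rz":0,"hand":0.6},
    {"x":60,"y":-130,"z":10,"rx":0,"ry":0,"rz":0,"hand":0.6},
    {"x":80,"y":-175,"z":10,"rx":0,"ry":0,"rz":0,"hand":0.6},
    {"x":100,"y":-220,"z":10,"rx":0,"ry":0,"rz":0,"hand":0.6},
    {"x":120,"y":-265,"z":10,"rx":0,"ry":0,"rz":0,"hand":0.6},
    {"x":140,"y":-310,"z":10,"rx":0,"ry":0,"rz":0,"hand":0.6},
    {"x":160,"y":-350,"z":0,"rx":0,"ry":0,"rz":0,"hand":0.6},
    {"x":167,"y":-363,"z":-30,"rx":0,"ry":0,"rz":0,"hand":0.6},
    {"x":167,"y":-363,"z":-30,"rx":0,"ry":0,"rz":0,"hand":0.6}
  ]
}}

```text
clock: 7.25
position: [0.55, -0.0836, 0.0838]
tcp_rot: [-1.987, -2.427, 0.004]
ft_force: [-1.1, 0.8, -1.1]
finger_gap: 0.8
grip_force: 0.0
```

Run:
```python
from h import *
import pickle
s=monitor.get_state();print(s["position"],s["finger_gap"])
d=grab("scene");P=cloud(d)
print("loupe",rect(P,(.34,.22),(.45,.36),.02,.045),rect(P,(.34,.22),(.45,.36),.029,.036))
```

```text
[ 0.54995618 -0.08359329  0.08382008] 0.7995268118688598
loupe (94, array([385.4, 280.2]), array([32. , 30.4]), 48.6) (41, array([385.3, 279.6]), array([30.6, 30.4]), 40.8)
```

>>> {"name": "servo_tool", "arguments": {
  "series": [
    {"x":2,"y":1.5,"z":-30,"rx":0,"ry":0,"rz":0,"hand":0.6},
    {"x":2,"y":1.5,"z":-50,"rx":0,"ry":0,"rz":0,"hand":0.6},
    {"x":2,"y":1.5,"z":-59,"rx":0,"ry":0,"rz":0,"hand":0.6},
    {"x":2,"y":1.5,"z":-59,"rx":0,"ry":0,"rz":0,"hand":0.4},
    {"x":2,"y":1.5,"z":-59,"rx":0,"ry":0,"rz":0,"hand":0.2},
    {"x":2,"y":1.5,"z":-59,"rx":0,"ry":0,"rz":0,"hand":0},
    {"x":2,"y":1.5,"z":-59,"rx":0,"ry":0,"rz":0,"hand":0},
    {"x":2,"y":1.5,"z":-59,"rx":0,"ry":0,"rz":0,"hand":0},
    {"x":2,"y":1.5,"z":-59,"rx":0,"ry":0,"rz":0,"hand":0}
  ],
  "force": 12
}}

```text
clock: 8.2
position: [0.555, -0.0805, 0.0302]
tcp_rot: [1.985, 2.433, 0.002]
ft_force: [-1.6, 0.9, 7.1]
finger_gap: 0.533
grip_force: 12.0
```

>>> {"name": "servo_tool", "arguments": {
  "series": [
    {"x":0,"y":0,"z":0,"rx":0,"ry":0,"rz":0,"hand":0},
    {"x":0,"y":0,"z":0,"rx":0,"ry":0,"rz":0,"hand":0},
    {"x":0,"y":0,"z":0,"rx":0,"ry":0,"rz":0,"hand":0}
  ]
}}

```text
clock: 8.5
position: [0.555, -0.0805, 0.0302]
tcp_rot: [1.985, 2.433, 0.002]
ft_force: [-1.5, 1.0, 6.4]
finger_gap: 0.533
grip_force: 12.0
```

Run:
```python
from h import *
s=monitor.get_state();print(s["position"],s["finger_gap"],s["ft_force"])
d=grab("side");cv2.imwrite("pics/s3.png",cv2.resize(d["frame"][190:300,245:365],None,fx=5,fy=5,interpolation=2)[:,:,::-1])
```

```text
[ 0.55502445 -0.08047766  0.03019959] 0.53261651715967 [-1.49588325  1.03023322  6.36270919]
```

View pics/s3.png

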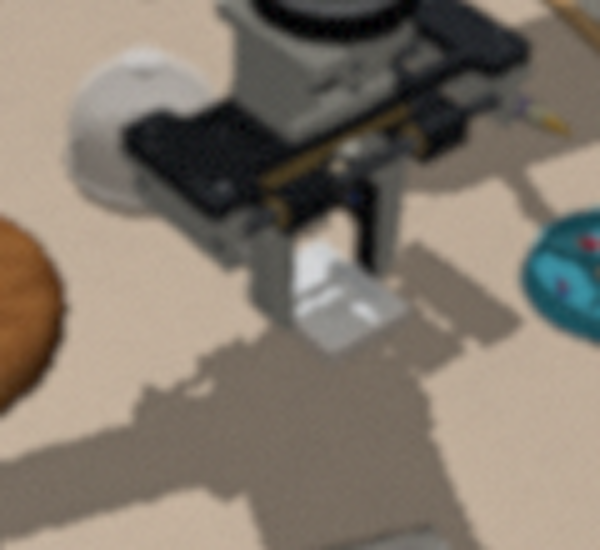

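The box is between the fingers (gap 49.6 mm) but sits low in them. A short lift will show whether the grip holds.

>>> {"name": "servo_tool", "arguments": {
  "series": [
    {"x":0,"y":0,"z":6,"rx":0,"ry":0,"rz":0,"hand":0},
    {"x":0,"y":0,"z":14,"rx":0,"ry":0,"rz":0,"hand":0},
    {"x":0,"y":0,"z":20,"rx":0,"ry":0,"rz":0,"hand":0},
    {"x":0,"y":0,"z":20,"rx":0,"ry":0,"rz":0,"hand":0}
  ],
  "force": 25
}}

```text
clock: 8.95
position: [0.5549, -0.0806, 0.0502]
tcp_rot: [1.985, 2.432, 0.002]
ft_force: [-0.2, -0.4, -0.2]
finger_gap: 0.53
grip_force: 25.0
```

Run:
```python
from h import *
s=monitor.get_state();print(s["position"],s["finger_gap"],s["ft_force"],s["grip_force"])
d=grab("side");cv2.imwrite("pics/s4.png",cv2.resize(d["frame"][210:290,265:365],None,fx=6,fy=6,interpolation=2)[:,:,::-1])
P=cloud(d)
for a in (.01,.015,.02,.025,.03,.035,.04):
  m=(P[...,2]>a)&(P[...,2]<a+.005)&(P[...,0]>.535)&(P[...,0]<.565)&(P[...,1]>-.13)&(P[...,1]<-.09);print(a,m.sum())
```

```text
[ 0.55493765 -0.08063901  0.05021429] 0.5302857250894126 [-0.24062915 -0.38765821 -0.17640073] 24.999870657920837
0.01 0
0.015 0
0.02 16
0.025 31
0.03 81
0.035 1
0.04 0
```

View pics/s4.png

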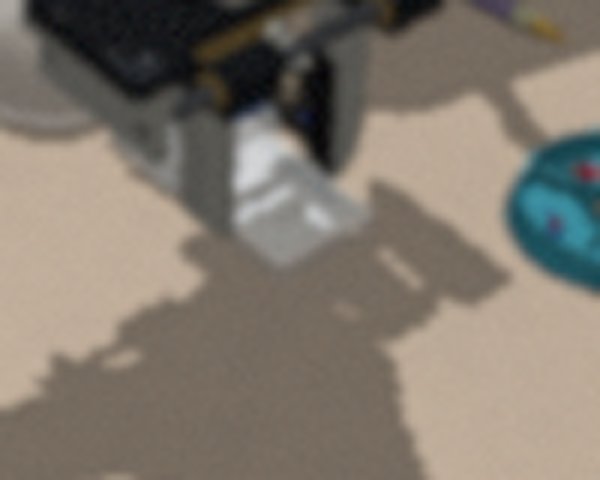

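The box lifted 20 mm level and is held firmly, so I'll carry it to the mat.

>>> {"name": "servo_tool", "arguments": {
  "series": [
    {"x":0,"y":10,"z":40,"rx":0,"ry":0,"rz":0,"hand":0},
    {"x":-10,"y":30,"z":80,"rx":0,"ry":0,"rz":0,"hand":0},
    {"x":-30,"y":70,"z":90,"rx":0,"ry":0,"rz":0,"hand":0},
    {"x":-50,"y":115,"z":90,"rx":0,"ry":0,"rz":0,"hand":0},
    {"x":-70,"y":160,"z":90,"rx":0,"ry":0,"rz":0,"hand":0},
    {"x":-90,"y":205,"z":90,"rx":0,"ry":0,"rz":0,"hand":0},
    {"x":-105,"y":250,"z":90,"rx":0,"ry":0,"rz":0,"hand":0},
    {"x":-120,"y":295,"z":90,"rx":0,"ry":0,"rz":0,"hand":0},
    {"x":-135,"y":340,"z":90,"rx":0,"ry":0,"rz":0,"hand":0},
    {"x":-150,"y":380,"z":90,"rx":0,"ry":0,"rz":0,"hand":0}
  ]
}}

```text
clock: 10.0
position: [0.4028, 0.3016, 0.1386]
tcp_rot: [-1.986, -2.434, -0.0]
ft_force: [0.7, -1.4, 0.0]
finger_gap: 0.526
grip_force: 25.0
```

>>> {"name": "servo_tool", "arguments": {
  "series": [
    {"x":-6,"y":25,"z":-10,"rx":0,"ry":0,"rz":0,"hand":0},
    {"x":-12,"y":45,"z":-40,"rx":0,"ry":0,"rz":0,"hand":0},
    {"x":-12,"y":45,"z":-75,"rx":0,"ry":0,"rz":0,"hand":0},
    {"x":-12,"y":45,"z":-75,"rx":0,"ry":0,"rz":0,"hand":0},
    {"x":-12,"y":45,"z":-75,"rx":0,"ry":0,"rz":0,"hand":0}
  ]
}}

```text
clock: 10.5
position: [0.3912, 0.3439, 0.0633]
tcp_rot: [-1.986, -2.434, 0.004]
ft_force: [0.5, 0.6, 0.2]
finger_gap: 0.533
grip_force: 25.0
```

>>> {"name": "servo_tool", "arguments": {
  "series": [
    {"x":0,"y":0,"z":-20,"rx":0,"ry":0,"rz":0,"hand":0},
    {"x":0,"y":0,"z":-28,"rx":0,"ry":0,"rz":0,"hand":0},
    {"x":0,"y":0,"z":-28,"rx":0,"ry":0,"rz":0,"hand":0},
    {"x":0,"y":0,"z":-28,"rx":0,"ry":0,"rz":0,"hand":0.2},
    {"x":0,"y":0,"z":-28,"rx":0,"ry":0,"rz":0,"hand":0.4},
    {"x":0,"y":0,"z":-28,"rx":0,"ry":0,"rz":0,"hand":0.4},
    {"x":0,"y":0,"z":0,"rx":0,"ry":0,"rz":0,"hand":0.4},
    {"x":0,"y":0,"z":50,"rx":0,"ry":0,"rz":0,"hand":0.4},
    {"x":10,"y":-30,"z":100,"rx":0,"ry":0,"rz":0,"hand":0.2},
    {"x":30,"y":-70,"z":110,"rx":0,"ry":0,"rz":0,"hand":0}
  ]
}}

```text
clock: 11.5
position: [0.4224, 0.2791, 0.1787]
tcp_rot: [1.98, 2.436, 0.012]
ft_force: [1.6, 0.2, 0.3]
finger_gap: 0.574
grip_force: 0.0
```

>>> {"name": "servo_tool", "arguments": {
  "series": [
    {"x":20,"y":-40,"z":0,"rx":0,"ry":0,"rz":0,"hand":0},
    {"x":45,"y":-80,"z":0,"rx":0,"ry":0,"rz":0,"hand":-0.1},
    {"x":70,"y":-120,"z":0,"rx":0,"ry":0,"rz":0,"hand":-0.2},
    {"x":90,"y":-160,"z":0,"rx":0,"ry":0,"rz":0,"hand":-0.2},
    {"x":102,"y":-190,"z":-10,"rx":0,"ry":0,"rz":0,"hand":-0.2},
    {"x":106,"y":-210,"z":-20,"rx":0,"ry":0,"rz":0,"hand":-0.2},
    {"x":106,"y":-210,"z":-30,"rx":0,"ry":0,"rz":0,"hand":-0.2},
    {"x":106,"y":-210,"z":-30,"rx":0,"ry":0,"rz":0,"hand":-0.2}
  ]
}}

```text
clock: 12.3
position: [0.5258, 0.0668, 0.1413]
tcp_rot: [-1.986, -2.431, 0.002]
ft_force: [0.0, 0.1, -0.5]
finger_gap: 0.4
grip_force: 0.0
```

Run:
```python
from h import *
s=monitor.get_state();print(s["position"],s["finger_gap"])
d=grab("scene");P=cloud(d)
print("box",rect(P,(.34,.3),(.45,.40),.012,.02))
print("loupe",rect(P,(.34,.22),(.45,.36),.029,.045))
```

```text
[0.5257978  0.06678888 0.14129973] 0.39976323043391154
box (338, array([392. , 341.1]), array([53.6, 67.3]), 9.5)
loupe (37, array([385.1, 279.8]), array([31.8, 28.6]), 88.2)
```

>>> {"name": "servo_tool", "arguments": {
  "series": [
    {"x":2,"y":-2,"z":-20,"rx":0,"ry":0,"rz":0,"hand":-0.2},
    {"x":2,"y":-2,"z":-40,"rx":0,"ry":0,"rz":0,"hand":-0.2},
    {"x":2,"y":-2,"z":-54,"rx":0,"ry":0,"rz":0,"hand":-0.2},
    {"x":2,"y":-2,"z":-54,"rx":0,"ry":0,"rz":0,"hand":-0.4},
    {"x":2,"y":-2,"z":-54,"rx":0,"ry":0,"rz":0,"hand":-0.7},
    {"x":2,"y":-2,"z":-54,"rx":0,"ry":0,"rz":0,"hand":-0.7},
    {"x":2,"y":-2,"z":-54,"rx":0,"ry":0,"rz":0,"hand":-0.7},
    {"x":2,"y":-2,"z":-54,"rx":0,"ry":0,"rz":0,"hand":-0.7}
  ],
  "force": 25
}}

```text
clock: 13.15
position: [0.5294, 0.0649, 0.0896]
tcp_rot: [1.985, 2.433, 0.001]
ft_force: [0.5, 0.4, -0.2]
finger_gap: 0.15
grip_force: 0.0
```

Gap is 14 mm with no grip force, so the tips closed above the knob. I'll reopen and go 9 mm lower.

>>> {"name": "servo_tool", "arguments": {
  "series": [
    {"x":0,"y":0,"z":2,"rx":0,"ry":0,"rz":0,"hand":-0.2},
    {"x":0,"y":0,"z":2,"rx":0,"ry":0,"rz":0,"hand":-0.2},
    {"x":0,"y":0,"z":2,"rx":0,"ry":0,"rz":0,"hand":-0.2},
    {"x":-2,"y":0,"z":-5,"rx":0,"ry":0,"rz":0,"hand":-0.2},
    {"x":-2,"y":0,"z":-9,"rx":0,"ry":0,"rz":0,"hand":-0.2},
    {"x":-2,"y":0,"z":-9,"rx":0,"ry":0,"rz":0,"hand":-0.2}
  ]
}}

```text
clock: 13.75
position: [0.5259, 0.0648, 0.0784]
tcp_rot: [-1.985, -2.433, 0.002]
ft_force: [-0.0, -0.5, -0.1]
finger_gap: 0.399
grip_force: 0.0
```

Run:
```python
from h import *
s=monitor.get_state();print(s["position"],s["finger_gap"],s["ft_force"])
d=grab("scene");P=cloud(d)
print("dome",rect(P,(.46,0.03),(.60,.16),.026,.05))
```

```text
[0.52585215 0.06484892 0.07844428] 0.39949695394977375 [-0.04371888 -0.51247965 -0.09682935]
dome (363, array([519.5,  61.1]), array([65.2, 76.8]), 23.2)
```

>>> {"name": "servo_tool", "arguments": {
  "series": [
    {"x":1.5,"y":0,"z":-1,"rx":0,"ry":0,"rz":0,"hand":-0.3},
    {"x":1.5,"y":0,"z":-1,"rx":0,"ry":0,"rz":0,"hand":-0.5},
    {"x":1.5,"y":0,"z":-1,"rx":0,"ry":0,"rz":0,"hand":-0.7},
    {"x":1.5,"y":0,"z":-1,"rx":0,"ry":0,"rz":0,"hand":-0.7},
    {"x":1.5,"y":0,"z":-1,"rx":0,"ry":0,"rz":0,"hand":-0.7},
    {"x":1.5,"y":0,"z":-1,"rx":0,"ry":0,"rz":0,"hand":-0.7}
  ]
}}

```text
clock: 14.4
position: [0.5285, 0.0649, 0.0789]
tcp_rot: [1.986, 2.434, 0.0]
ft_force: [0.4, 0.1, -0.7]
finger_gap: 0.23
grip_force: 25.0
```

Knob gripped (gap 21.4 mm). I'll lift the dome well clear and carry it to the mat.

>>> {"name": "servo_tool", "arguments": {
  "series": [
    {"x":0,"y":0,"z":15,"rx":0,"ry":0,"rz":0,"hand":-0.7},
    {"x":0,"y":0,"z":50,"rx":0,"ry":0,"rz":0,"hand":-0.7},
    {"x":-10,"y":5,"z":90,"rx":0,"ry":0,"rz":0,"hand":-0.7},
    {"x":-30,"y":20,"z":125,"rx":0,"ry":0,"rz":0,"hand":-0.7},
    {"x":-45,"y":60,"z":130,"rx":0,"ry":0,"rz":0,"hand":-0.7},
    {"x":-50,"y":105,"z":130,"rx":0,"ry":0,"rz":0,"hand":-0.7},
    {"x":-50,"y":150,"z":130,"rx":0,"ry":0,"rz":0,"hand":-0.7},
    {"x":-45,"y":195,"z":130,"rx":0,"ry":0,"rz":0,"hand":-0.7},
    {"x":-41,"y":235,"z":130,"rx":0,"ry":0,"rz":0,"hand":-0.7},
    {"x":-41,"y":243,"z":130,"rx":0,"ry":0,"rz":0,"hand":-0.7}
  ]
}}

```text
clock: 15.4
position: [0.487, 0.3118, 0.2099]
tcp_rot: [-1.982, -2.437, -0.003]
ft_force: [-0.4, -1.4, -0.7]
finger_gap: 0.227
grip_force: 25.0
```

>>> {"name": "servo_tool", "arguments": {
  "series": [
    {"x":0,"y":0,"z":-40,"rx":0,"ry":0,"rz":0,"hand":-0.7},
    {"x":0,"y":0,"z":-80,"rx":0,"ry":0,"rz":0,"hand":-0.7},
    {"x":0,"y":0,"z":-105,"rx":0,"ry":0,"rz":0,"hand":-0.7},
    {"x":0,"y":0,"z":-105,"rx":0,"ry":0,"rz":0,"hand":-0.7},
    {"x":0,"y":0,"z":-105,"rx":0,"ry":0,"rz":0,"hand":-0.7}
  ]
}}

```text
clock: 15.9
position: [0.4876, 0.3076, 0.1049]
tcp_rot: [1.987, 2.434, -0.0]
ft_force: [0.2, -0.2, 0.1]
finger_gap: 0.229
grip_force: 25.0
```

>>> {"name": "servo_tool", "arguments": {
  "series": [
    {"x":0,"y":0,"z":-14,"rx":0,"ry":0,"rz":0,"hand":-0.7},
    {"x":0,"y":0,"z":-21,"rx":0,"ry":0,"rz":0,"hand":-0.7},
    {"x":0,"y":0,"z":-21,"rx":0,"ry":0,"rz":0,"hand":-0.7},
    {"x":0,"y":0,"z":-21,"rx":0,"ry":0,"rz":0,"hand":-0.4},
    {"x":0,"y":0,"z":-21,"rx":0,"ry":0,"rz":0,"hand":-0.1},
    {"x":0,"y":0,"z":-21,"rx":0,"ry":0,"rz":0,"hand":-0.1},
    {"x":0,"y":0,"z":10,"rx":0,"ry":0,"rz":0,"hand":-0.1},
    {"x":0,"y":0,"z":60,"rx":0,"ry":0,"rz":0,"hand":-0.1},
    {"x":-10,"y":-40,"z":100,"rx":0,"ry":0,"rz":8,"hand":0.2},
    {"x":-15,"y":-85,"z":130,"rx":0,"ry":0,"rz":16,"hand":0.4}
  ]
}}

```text
clock: 16.9
position: [0.4736, 0.2328, 0.23]
tcp_rot: [1.617, 2.692, 0.004]
ft_force: [0.9, -0.6, 0.3]
finger_gap: 0.576
grip_force: 0.0
```

>>> {"name": "servo_tool", "arguments": {
  "series": [
    {"x":-5,"y":-40,"z":0,"rx":0,"ry":0,"rz":8,"hand":0.6},
    {"x":-10,"y":-80,"z":20,"rx":0,"ry":0,"rz":16,"hand":0.6},
    {"x":-15,"y":-120,"z":20,"rx":0,"ry":0,"rz":24,"hand":0.6},
    {"x":-15,"y":-160,"z":20,"rx":0,"ry":0,"rz":32,"hand":0.6},
    {"x":-10,"y":-190,"z":20,"rx":0,"ry":0,"rz":40,"hand":0.6},
    {"x":0,"y":-215,"z":20,"rx":0,"ry":0,"rz":48,"hand":0.6},
    {"x":5,"y":-230,"z":20,"rx":0,"ry":0,"rz":56,"hand":0.6},
    {"x":5,"y":-230,"z":20,"rx":0,"ry":0,"rz":64,"hand":0.6},
    {"x":5,"y":-230,"z":20,"rx":0,"ry":0,"rz":74,"hand":0.6},
    {"x":5,"y":-230,"z":20,"rx":0,"ry":0,"rz":74,"hand":0.6}
  ]
}}

```text
clock: 17.9
position: [0.4785, 0.0021, 0.2473]
tcp_rot: [-0.321, 3.125, -0.0]
ft_force: [0.2, 0.8, 0.8]
finger_gap: 0.802
grip_force: 0.0
```

Run:
```python
from h import *
import pickle
s=monitor.get_state();print(s["position"],s["finger_gap"],R.from_rotvec(s["tcp_rot"]).as_matrix()[:,1])
d=grab("wrist");save(d,"w5");pickle.dump(d,open("w5.pkl","wb"))
d=grab("scene");P=cloud(d)
print("box",rect(P,(.34,.3),(.44,.40),.012,.02))
print("loupe",rect(P,(.34,.22),(.45,.36),.029,.037))
print("knob",rect(P,(.45,.25),(.54,.36),.063,.08))
```

```text
[0.47853158 0.00210134 0.2472661 ] 0.8022268506946698 [-2.03319464e-01  9.79112452e-01 -4.18347716e-05]
box (331, array([391.7, 340.3]), array([51.9, 67.1]), 10.9)
loupe (53, array([412.5, 291.7]), array([89.5, 30.6]), 22.0)
knob (38, array([488. , 306.5]), array([24.8, 18.7]), 39.1)
```

View pics/w5.png

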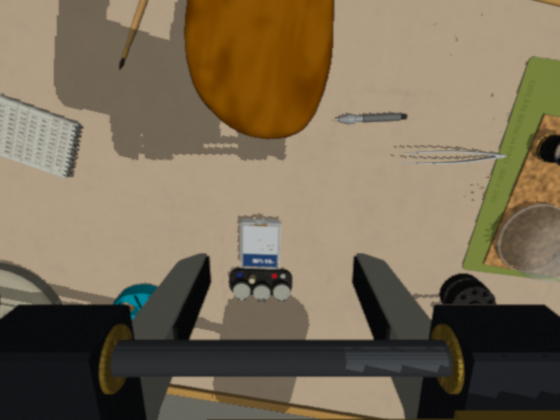

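All three stand on the mat. The wrist image shows the case alone, now square to the image, spanning roughly columns 240–281 and rows 218–269, with the oil stand just below it.

Run:
```python
from h import *
import pickle
d=pickle.load(open("w5.pkl","rb"));P=cloud(d)
f=d["frame"].astype(int)
print("row245",[tuple(f[245,c]) [2] for c in range(232,292)])
print("col262",[f[q,250][2] for q in range(208,278)])
print("Zrow245",(P[245,232:292:3,2]*1000).round(0)); print("Zcol250",(P[206:276:3,250,2]*1000).round(0))
for z in(.0,.019):
  a,b=ray(d,240,245,z),ray(d,281,245,z);c,e=ray(d,260,219,z),ray(d,260,268,z)
  print(z,a,b,c,e,np.linalg.norm(a-b),np.linalg.norm(c-e))
```

```text
row245 [np.int64(131), np.int64(132), np.int64(131), np.int64(131), np.int64(129), np.int64(117), np.int64(101), np.int64(103), np.int64(120), np.int64(133), np.int64(148), np.int64(168), np.int64(180), np.int64(182), np.int64(183), np.int64(182), np.int64(183), np.int64(183), np.int64(182), np.int64(182), np.int64(182), np.int64(182), np.int64(183), np.int64(182), np.int64(182), np.int64(183), np.int64(182), np.int64(182), np.int64(181), np.int64(180), np.int64(180), np.int64(182), np.int64(182), np.int64(178), np.int64(171), np.int64(162), np.int64(158), np.int64(161), np.int64(166), np.int64(165), np.int64(162), np.int64(164), np.int64(171), np.int64(178), np.int64(179), np.int64(166), np.int64(151), np.int64(151), np.int64(148), np.int64(136), np.int64(131), np.int64(131), np.int64(130), np.int64(131), np.int64(130), np.int64(130), np.int64(130), np.int64(130), np.int64(130), np.int64(130)]
col262 [np.int64(130), np.int64(130), np.int64(131), np.int64(131), np.int64(131), np.int64(131), np.int64(129), np.int64(116), np.int64(96), np.int64(86), np.int64(91), np.int64(106), np.int6
[... 751 characters left out ...]
2), np.int64(26), np.int64(24), np.int64(20), np.int64(28), np.int64(38), np.int64(44), np.int64(51)]
Zrow245 [-0. -1.  0. 16. 17. 16. 17. 16. 17. 16. 15. 17. 17. 16. 16. 17. 16. -1.
 -2. -1.]
Zcol250 [-1. -0. -1.  0. -2. 12. -1. 16. 15. 17. 17. 18. 16. 17. 17. 17. 17. 16.
 16. 18. 13.  6.  7. 10.]
0.0 [ 0.56931139 -0.02965476  0.        ] [0.55930785 0.01871215 0.        ] [ 0.53190674 -0.01216611  0.        ] [ 5.94538299e-01 -4.08127904e-04  0.00000000e+00] 0.049390574095877715 0.0637256839696015
0.019 [ 0.56088908 -0.02892165  0.019     ] [0.55137191 0.01709368 0.019     ] [ 0.52530302 -0.01228328  0.019     ] [ 0.58488947 -0.00109697  0.019     ] 0.046989224523084586 0.06062736720010441
```

Run:
```python
from h import *
import pickle
d=pickle.load(open("w5.pkl","rb"));P=cloud(d)
m=((P[...,2]>.0135)&(P[...,2]<.0205)).astype(np.uint8);m[:205]=0;m[269:]=0;m[:,:230]=0;m[:,292:]=0
n,l,st,ce=cv2.connectedComponentsWithStats(m);k=1+st[1:,4].argmax()
print(st[k],cv2.minAreaRect((P[l==k][:,:2]*1000).astype(np.float32)))
```

```text
[ 240  220   40   49 1632] ((557.5491333007812, -7.564037322998047), (60.332279205322266, 44.25466537475586), 9.450103759765625)
```

Case centre is about (556, -7), turned about 11°. That fits the stand, and the box spacing given.

>>> {"name": "servo_tool", "arguments": {
  "series": [
    {"x":30,"y":-4,"z":-30,"rx":0,"ry":0,"rz":0,"hand":0.6},
    {"x":60,"y":-9,"z":-70,"rx":0,"ry":0,"rz":0,"hand":0.6},
    {"x":77,"y":-9,"z":-110,"rx":0,"ry":0,"rz":0,"hand":0.6},
    {"x":77,"y":-9,"z":-150,"rx":0,"ry":0,"rz":0,"hand":0.6},
    {"x":77,"y":-9,"z":-185,"rx":0,"ry":0,"rz":0,"hand":0.6},
    {"x":77,"y":-9,"z":-205,"rx":0,"ry":0,"rz":0,"hand":0.6},
    {"x":77,"y":-9,"z":-217,"rx":0,"ry":0,"rz":0,"hand":0.6},
    {"x":77,"y":-9,"z":-217,"rx":0,"ry":0,"rz":0,"hand":0.6}
  ]
}}

```text
clock: 18.8
position: [0.5542, -0.0064, 0.0285]
tcp_rot: [0.314, -3.123, -0.001]
ft_force: [-0.5, 0.0, 0.1]
finger_gap: 0.8
grip_force: 0.0
```

>>> {"name": "servo_tool", "arguments": {
  "series": [
    {"x":0,"y":0,"z":0,"rx":0,"ry":0,"rz":0,"hand":0.4},
    {"x":0,"y":0,"z":0,"rx":0,"ry":0,"rz":0,"hand":0.2},
    {"x":0,"y":0,"z":0,"rx":0,"ry":0,"rz":0,"hand":-0.1},
    {"x":0,"y":0,"z":0,"rx":0,"ry":0,"rz":0,"hand":-0.1},
    {"x":0,"y":0,"z":0,"rx":0,"ry":0,"rz":0,"hand":-0.1},
    {"x":0,"y":0,"z":0,"rx":0,"ry":0,"rz":0,"hand":-0.1}
  ],
  "force": 20
}}

```text
clock: 19.4
position: [0.5564, -0.0068, 0.0313]
tcp_rot: [-0.316, 3.124, -0.001]
ft_force: [-1.4, 0.3, 6.6]
finger_gap: 0.504
grip_force: 19.9
```

>>> {"name": "servo_tool", "arguments": {
  "series": [
    {"x":0,"y":0,"z":10,"rx":0,"ry":0,"rz":0,"hand":-0.1},
    {"x":0,"y":0,"z":40,"rx":0,"ry":0,"rz":0,"hand":-0.1},
    {"x":-10,"y":0,"z":75,"rx":0,"ry":0,"rz":0,"hand":-0.1},
    {"x":-10,"y":0,"z":75,"rx":0,"ry":0,"rz":0,"hand":-0.1}
  ]
}}

```text
clock: 19.8
position: [0.5483, -0.007, 0.111]
tcp_rot: [-0.316, 3.118, -0.003]
ft_force: [1.1, -0.3, 0.6]
finger_gap: 0.509
grip_force: 19.9
```

Run:
```python
from h import *
import pickle
print(monitor.get_state()["finger_gap"],monitor.get_state()["position"])
for n in("scene","side"):
  P=cloud(pickle.load(open(n+".pkl","rb")))
  for z in(.03,.07,.1,.15,.2,.3):
   for x in (.3,.4,.5,.6):
    m=(P[...,2]>z)&(P[...,2]<z+.05)&(P[...,0]>x)&(P[...,0]<x+.1)&(P[...,1]>-.5)&(P[...,1]<-.12)
    if m.sum()>2:print(n,z,x,m.sum(),P[m].max(0).round(3))
```

```text
0.5089960054811776 [ 0.54834996 -0.00698139  0.11100892]
scene 0.03 0.3 198 [ 0.4   -0.476  0.08 ]
scene 0.03 0.4 66 [ 0.46  -0.475  0.079]
scene 0.03 0.5 7 [ 0.6   -0.384  0.032]
scene 0.03 0.6 24 [ 0.662 -0.368  0.033]
scene 0.07 0.3 224 [ 0.4   -0.476  0.12 ]
scene 0.07 0.4 101 [ 0.465 -0.472  0.12 ]
scene 0.1 0.3 248 [ 0.4   -0.475  0.15 ]
scene 0.1 0.4 100 [ 0.477 -0.472  0.149]
scene 0.15 0.3 158 [ 0.4   -0.475  0.191]
scene 0.15 0.4 852 [ 0.499 -0.462  0.196]
scene 0.15 0.5 65 [ 0.555 -0.468  0.2  ]
scene 0.2 0.5 128 [ 0.566 -0.479  0.217]
side 0.03 0.3 117 [ 0.399 -0.475  0.08 ]
side 0.03 0.4 100 [ 0.464 -0.478  0.08 ]
side 0.03 0.6 44 [ 0.661 -0.366  0.033]
side 0.07 0.3 213 [ 0.4   -0.475  0.12 ]
side 0.07 0.4 232 [ 0.468 -0.482  0.12 ]
side 0.1 0.3 233 [ 0.4   -0.475  0.15 ]
side 0.1 0.4 129 [ 0.483 -0.486  0.149]
side 0.15 0.3 213 [ 0.4   -0.472  0.192]
side 0.15 0.4 1406 [ 0.5   -0.46   0.196]
side 0.15 0.5 122 [ 0.545 -0.464  0.2  ]
side 0.2 0.5 247 [ 0.567 -0.478  0.217]
```

The case is held and nothing tall stands near the book, so I'll carry it there.

>>> {"name": "servo_tool", "arguments": {
  "series": [
    {"x":-8,"y":-35,"z":0,"rx":0,"ry":0,"rz":-5,"hand":-0.1},
    {"x":-16,"y":-75,"z":0,"rx":0,"ry":0,"rz":-10,"hand":-0.1},
    {"x":-26,"y":-115,"z":0,"rx":0,"ry":0,"rz":-15,"hand":-0.1},
    {"x":-36,"y":-155,"z":0,"rx":0,"ry":0,"rz":-20,"hand":-0.1},
    {"x":-45,"y":-195,"z":0,"rx":0,"ry":0,"rz":-20,"hand":-0.1},
    {"x":-54,"y":-235,"z":0,"rx":0,"ry":0,"rz":-20,"hand":-0.1},
    {"x":-59,"y":-258,"z":-20,"rx":0,"ry":0,"rz":-20,"hand":-0.1},
    {"x":-59,"y":-258,"z":-40,"rx":0,"ry":0,"rz":-20,"hand":-0.1},
    {"x":-59,"y":-258,"z":-40,"rx":0,"ry":0,"rz":-20,"hand":-0.1},
    {"x":-59,"y":-258,"z":-40,"rx":0,"ry":0,"rz":-20,"hand":-0.1}
  ]
}}

```text
clock: 20.8
position: [0.4861, -0.2641, 0.0648]
tcp_rot: [-0.231, -3.132, -0.002]
ft_force: [0.2, 0.4, -1.1]
finger_gap: 0.507
grip_force: 19.9
```

>>> {"name": "servo_tool", "arguments": {
  "series": [
    {"x":1,"y":-1,"z":-12,"rx":0,"ry":0,"rz":0,"hand":-0.1},
    {"x":1,"y":-1,"z":-19,"rx":0,"ry":0,"rz":0,"hand":-0.1},
    {"x":1,"y":-1,"z":-22.5,"rx":0,"ry":0,"rz":0,"hand":-0.1},
    {"x":1,"y":-1,"z":-22.5,"rx":0,"ry":0,"rz":0,"hand":-0.1},
    {"x":1,"y":-1,"z":-22.5,"rx":0,"ry":0,"rz":0,"hand":0.2},
    {"x":1,"y":-1,"z":-22.5,"rx":0,"ry":0,"rz":0,"hand":0.5},
    {"x":1,"y":-1,"z":-22.5,"rx":0,"ry":0,"rz":0,"hand":0.6},
    {"x":1,"y":-1,"z":10,"rx":0,"ry":0,"rz":0,"hand":0.6},
    {"x":1,"y":-1,"z":60,"rx":0,"ry":0,"rz":0,"hand":0.6},
    {"x":-40,"y":-1,"z":100,"rx":0,"ry":0,"rz":0,"hand":0.6}
  ]
}}

```text
clock: 21.8
position: [0.4543, -0.2662, 0.1636]
tcp_rot: [0.228, 3.129, -0.003]
ft_force: [0.4, -2.0, 1.4]
finger_gap: 0.8
grip_force: 0.0
```

Run:
```python
from h import *
print(monitor.get_state()["position"])
for n in("scene","side"):
  d=grab(n);P=cloud(d)
  print("case",rect(P,(.42,-.34),(.56,-.2),.023,.036),"book",rect(P,(.42,-.34),(.56,-.2),.006,.016))
cv2.imwrite("pics/s6.png",cv2.resize(d["frame"][270:350,275:375],None,fx=6,fy=6,interpolation=2)[:,:,::-1])
```

```text
[ 0.45431389 -0.26624658  0.16361072]
case (381, array([ 489.1, -266.8]), array([47.6, 63.1]), 79.7) book (458, array([ 487.4, -267.2]), array([87.7, 65.7]), 80.4)
case (512, array([ 487.6, -264.6]), array([50.7, 60.4]), 77.5) book (502, array([ 486.9, -265.3]), array([89.3, 62.5]), 81.5)
```

View pics/s6.png

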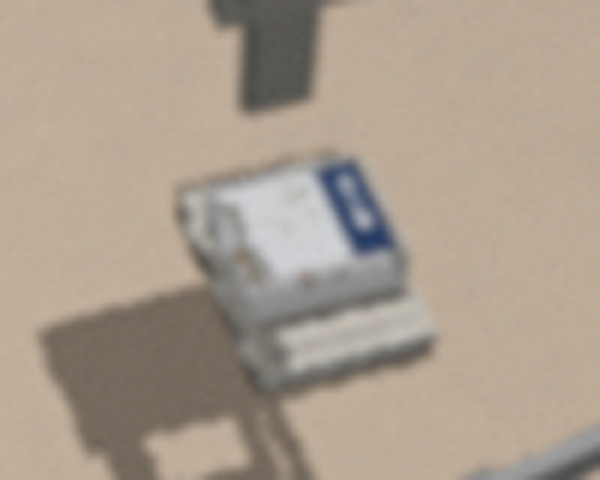

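The case lies flat and centred on the book, within about 2 mm. Next I'll fetch the dome.

>>> {"name": "servo_tool", "arguments": {
  "series": [
    {"x":0,"y":30,"z":10,"rx":0,"ry":0,"rz":-8,"hand":0.2},
    {"x":0,"y":70,"z":10,"rx":0,"ry":0,"rz":-16,"hand":0},
    {"x":0,"y":110,"z":10,"rx":0,"ry":0,"rz":-24,"hand":-0.1},
    {"x":0,"y":150,"z":10,"rx":0,"ry":0,"rz":-32,"hand":-0.1},
    {"x":0,"y":190,"z":10,"rx":0,"ry":0,"rz":-40,"hand":-0.1},
    {"x":0,"y":230,"z":10,"rx":0,"ry":0,"rz":-48,"hand":-0.1},
    {"x":0,"y":270,"z":10,"rx":0,"ry":0,"rz":-56,"hand":-0.1},
    {"x":0,"y":310,"z":10,"rx":0,"ry":0,"rz":-64,"hand":-0.1},
    {"x":0,"y":350,"z":10,"rx":0,"ry":0,"rz":-70.5,"hand":-0.1},
    {"x":0,"y":390,"z":10,"rx":0,"ry":0,"rz":-70.5,"hand":-0.1}
  ]
}}

```text
clock: 22.9
position: [0.4513, 0.1261, 0.1696]
tcp_rot: [-2.003, -2.42, 0.0]
ft_force: [1.1, -1.0, 1.3]
finger_gap: 0.453
grip_force: 0.0
```

>>> {"name": "servo_tool", "arguments": {
  "series": [
    {"x":10,"y":40,"z":0,"rx":0,"ry":0,"rz":0,"hand":-0.2},
    {"x":20,"y":80,"z":0,"rx":0,"ry":0,"rz":0,"hand":-0.2},
    {"x":30,"y":120,"z":0,"rx":0,"ry":0,"rz":0,"hand":-0.2},
    {"x":35,"y":160,"z":0,"rx":0,"ry":0,"rz":0,"hand":-0.2},
    {"x":35,"y":185,"z":-10,"rx":0,"ry":0,"rz":0,"hand":-0.2},
    {"x":35,"y":185,"z":-40,"rx":0,"ry":0,"rz":0,"hand":-0.2},
    {"x":35,"y":185,"z":-40,"rx":0,"ry":0,"rz":0,"hand":-0.2},
    {"x":35,"y":185,"z":-40,"rx":0,"ry":0,"rz":0,"hand":-0.2}
  ]
}}

```text
clock: 23.7
position: [0.4858, 0.3087, 0.129]
tcp_rot: [-1.996, -2.424, 0.005]
ft_force: [0.9, -0.0, -0.0]
finger_gap: 0.396
grip_force: 0.0
```

Run:
```python
from h import *
s=monitor.get_state();print(s["position"],s["finger_gap"],R.from_rotvec(s["tcp_rot"]).as_matrix()[:,1])
```

```text
[0.48583072 0.3087359  0.12902844] 0.39561311604957783 [ 0.98138356  0.19203564 -0.00293758]
```

>>> {"name": "servo_tool", "arguments": {
  "series": [
    {"x":1.5,"y":-1,"z":-20,"rx":0,"ry":0,"rz":0,"hand":-0.2},
    {"x":1.5,"y":-1,"z":-38,"rx":0,"ry":0,"rz":0,"hand":-0.2},
    {"x":1.5,"y":-1,"z":-46,"rx":0,"ry":0,"rz":0,"hand":-0.2},
    {"x":1.5,"y":-1,"z":-46,"rx":0,"ry":0,"rz":0,"hand":-0.4},
    {"x":1.5,"y":-1,"z":-46,"rx":0,"ry":0,"rz":0,"hand":-0.7},
    {"x":1.5,"y":-1,"z":-46,"rx":0,"ry":0,"rz":0,"hand":-0.7},
    {"x":1.5,"y":-1,"z":-46,"rx":0,"ry":0,"rz":0,"hand":-0.7},
    {"x":1.5,"y":-1,"z":-46,"rx":0,"ry":0,"rz":0,"hand":-0.7},
    {"x":1.5,"y":-1,"z":-46,"rx":0,"ry":0,"rz":0,"hand":-0.7}
  ],
  "force": 25
}}

```text
clock: 24.6
position: [0.4892, 0.3087, 0.0855]
tcp_rot: [1.996, 2.425, 0.003]
ft_force: [0.2, -1.3, 7.5]
finger_gap: 0.23
grip_force: 25.0
```

>>> {"name": "servo_tool", "arguments": {
  "series": [
    {"x":0,"y":0,"z":15,"rx":0,"ry":0,"rz":0,"hand":-0.7},
    {"x":0,"y":0,"z":60,"rx":0,"ry":0,"rz":0,"hand":-0.7},
    {"x":-5,"y":0,"z":105,"rx":0,"ry":0,"rz":0,"hand":-0.7},
    {"x":-10,"y":-30,"z":125,"rx":0,"ry":0,"rz":0,"hand":-0.7},
    {"x":-10,"y":-75,"z":125,"rx":0,"ry":0,"rz":0,"hand":-0.7},
    {"x":-10,"y":-120,"z":125,"rx":0,"ry":0,"rz":0,"hand":-0.7},
    {"x":-5,"y":-165,"z":125,"rx":0,"ry":0,"rz":0,"hand":-0.7},
    {"x":10,"y":-210,"z":115,"rx":0,"ry":0,"rz":0,"hand":-0.7},
    {"x":30,"y":-240,"z":85,"rx":0,"ry":0,"rz":0,"hand":-0.7},
    {"x":39,"y":-244,"z":45,"rx":0,"ry":0,"rz":0,"hand":-0.7}
  ]
}}

```text
clock: 25.6
position: [0.5308, 0.0609, 0.1321]
tcp_rot: [1.997, 2.417, 0.006]
ft_force: [0.2, -0.3, 0.0]
finger_gap: 0.227
grip_force: 25.0
```

>>> {"name": "servo_tool", "arguments": {
  "series": [
    {"x":0,"y":0,"z":-20,"rx":0,"ry":0,"rz":0,"hand":-0.7},
    {"x":0,"y":0,"z":-25,"rx":0,"ry":0,"rz":0,"hand":-0.7},
    {"x":0,"y":0,"z":-25,"rx":0,"ry":0,"rz":0,"hand":-0.7},
    {"x":0,"y":0,"z":-25,"rx":0,"ry":0,"rz":0,"hand":-0.7}
  ]
}}

```text
clock: 26.0
position: [0.5283, 0.0647, 0.1061]
tcp_rot: [1.995, 2.425, 0.003]
ft_force: [0.0, -0.5, -0.2]
finger_gap: 0.229
grip_force: 25.0
```

>>> {"name": "servo_tool", "arguments": {
  "series": [
    {"x":0,"y":0,"z":-16,"rx":0,"ry":0,"rz":0,"hand":-0.7},
    {"x":0,"y":0,"z":-25,"rx":0,"ry":0,"rz":0,"hand":-0.7},
    {"x":0,"y":0,"z":-25.5,"rx":0,"ry":0,"rz":0,"hand":-0.7},
    {"x":0,"y":0,"z":-25.5,"rx":0,"ry":0,"rz":0,"hand":-0.4},
    {"x":0,"y":0,"z":-25.5,"rx":0,"ry":0,"rz":0,"hand":-0.1},
    {"x":0,"y":0,"z":-25.5,"rx":0,"ry":0,"rz":0,"hand":-0.1},
    {"x":0,"y":0,"z":10,"rx":0,"ry":0,"rz":0,"hand":-0.1},
    {"x":0,"y":0,"z":50,"rx":0,"ry":0,"rz":0,"hand":0.1},
    {"x":-15,"y":40,"z":60,"rx":0,"ry":0,"rz":0,"hand":0.4},
    {"x":-30,"y":85,"z":60,"rx":0,"ry":0,"rz":0,"hand":0.4}
  ]
}}

```text
clock: 27.0
position: [0.4994, 0.1495, 0.1679]
tcp_rot: [1.998, 2.419, 0.007]
ft_force: [0.3, 1.1, 0.2]
finger_gap: 0.661
grip_force: 0.0
```

>>> {"name": "servo_tool", "arguments": {
  "series": [
    {"x":-20,"y":40,"z":0,"rx":0,"ry":0,"rz":0,"hand":0.4},
    {"x":-40,"y":80,"z":0,"rx":0,"ry":0,"rz":0,"hand":0.4},
    {"x":-60,"y":120,"z":0,"rx":0,"ry":0,"rz":0,"hand":0.4},
    {"x":-80,"y":160,"z":0,"rx":0,"ry":0,"rz":0,"hand":0.4},
    {"x":-100,"y":185,"z":-20,"rx":0,"ry":0,"rz":0,"hand":0.4},
    {"x":-108,"y":191,"z":-60,"rx":0,"ry":0,"rz":0,"hand":0.4},
    {"x":-108,"y":191,"z":-90,"rx":0,"ry":0,"rz":0,"hand":0.4},
    {"x":-108,"y":191,"z":-90,"rx":0,"ry":0,"rz":0,"hand":0.4}
  ]
}}

```text
clock: 27.8
position: [0.3858, 0.3386, 0.0697]
tcp_rot: [-1.994, -2.425, 0.012]
ft_force: [-1.2, -1.3, -0.4]
finger_gap: 0.701
grip_force: 0.0
```

Run:
```python
from h import *
s=monitor.get_state();print(s["position"],s["finger_gap"])
d=grab("scene");P=cloud(d)
print("knob",rect(P,(.48,0.0),(.62,.16),.056,.075),"dome",rect(P,(.48,0.0),(.62,.16),.026,.05))
```

```text
[0.38581785 0.33856898 0.06969623] 0.7014816560199435
knob (48, array([526.9,  62.1]), array([20.9, 21.5]), 71.3) dome (440, array([522. ,  59.4]), array([75.5, 72.5]), 86.8)
```

>>> {"name": "servo_tool", "arguments": {
  "series": [
    {"x":4,"y":2,"z":-20,"rx":0,"ry":0,"rz":0,"hand":0.4},
    {"x":4,"y":2,"z":-33,"rx":0,"ry":0,"rz":0,"hand":0.4},
    {"x":4,"y":2,"z":-39,"rx":0,"ry":0,"rz":0,"hand":0.4},
    {"x":4,"y":2,"z":-39,"rx":0,"ry":0,"rz":0,"hand":0.2},
    {"x":4,"y":2,"z":-39,"rx":0,"ry":0,"rz":0,"hand":0},
    {"x":4,"y":2,"z":-39,"rx":0,"ry":0,"rz":0,"hand":0},
    {"x":4,"y":2,"z":-39,"rx":0,"ry":0,"rz":0,"hand":0},
    {"x":4,"y":2,"z":-39,"rx":0,"ry":0,"rz":0,"hand":0},
    {"x":4,"y":2,"z":-39,"rx":0,"ry":0,"rz":0,"hand":0}
  ],
  "force": 25
}}

```text
clock: 28.75
position: [0.3938, 0.3427, 0.036]
tcp_rot: [1.996, 2.425, 0.002]
ft_force: [-0.6, -1.4, 6.2]
finger_gap: 0.527
grip_force: 25.0
```

>>> {"name": "servo_tool", "arguments": {
  "series": [
    {"x":0,"y":0,"z":20,"rx":0,"ry":0,"rz":0,"hand":0},
    {"x":0,"y":-10,"z":60,"rx":0,"ry":0,"rz":0,"hand":0},
    {"x":10,"y":-40,"z":95,"rx":0,"ry":0,"rz":0,"hand":0},
    {"x":25,"y":-85,"z":110,"rx":0,"ry":0,"rz":0,"hand":0},
    {"x":40,"y":-130,"z":110,"rx":0,"ry":0,"rz":0,"hand":0},
    {"x":55,"y":-175,"z":110,"rx":0,"ry":0,"rz":0,"hand":0},
    {"x":75,"y":-220,"z":110,"rx":0,"ry":0,"rz":0,"hand":0},
    {"x":95,"y":-265,"z":110,"rx":0,"ry":0,"rz":0,"hand":0},
    {"x":115,"y":-310,"z":110,"rx":0,"ry":0,"rz":0,"hand":0},
    {"x":135,"y":-355,"z":110,"rx":0,"ry":0,"rz":0,"hand":0}
  ]
}}

```text
clock: 29.75
position: [0.5287, -0.0146, 0.1451]
tcp_rot: [1.997, 2.425, 0.001]
ft_force: [2.1, 0.2, -0.5]
finger_gap: 0.524
grip_force: 25.0
```

>>> {"name": "servo_tool", "arguments": {
  "series": [
    {"x":15,"y":-40,"z":0,"rx":0,"ry":0,"rz":0,"hand":0},
    {"x":25,"y":-68,"z":-20,"rx":0,"ry":0,"rz":0,"hand":0},
    {"x":25,"y":-68,"z":-60,"rx":0,"ry":0,"rz":0,"hand":0},
    {"x":25,"y":-68,"z":-90,"rx":0,"ry":0,"rz":0,"hand":0},
    {"x":25,"y":-68,"z":-90,"rx":0,"ry":0,"rz":0,"hand":0},
    {"x":25,"y":-68,"z":-90,"rx":0,"ry":0,"rz":0,"hand":0}
  ]
}}

```text
clock: 30.35
position: [0.5528, -0.0804, 0.055]
tcp_rot: [-1.996, -2.424, 0.001]
ft_force: [-0.4, -0.4, 0.5]
finger_gap: 0.524
grip_force: 25.0
```

>>> {"name": "servo_tool", "arguments": {
  "series": [
    {"x":0.5,"y":0,"z":-14,"rx":0,"ry":0,"rz":0,"hand":0},
    {"x":0.5,"y":0,"z":-21,"rx":0,"ry":0,"rz":0,"hand":0},
    {"x":0.5,"y":0,"z":-24,"rx":0,"ry":0,"rz":0,"hand":0},
    {"x":0.5,"y":0,"z":-24,"rx":0,"ry":0,"rz":0,"hand":0},
    {"x":0.5,"y":0,"z":-24,"rx":0,"ry":0,"rz":0,"hand":0.2},
    {"x":0.5,"y":0,"z":-24,"rx":0,"ry":0,"rz":0,"hand":0.4},
    {"x":0.5,"y":0,"z":-24,"rx":0,"ry":0,"rz":0,"hand":0.4},
    {"x":0,"y":0,"z":10,"rx":0,"ry":0,"rz":0,"hand":0.4},
    {"x":0,"y":0,"z":60,"rx":0,"ry":0,"rz":0,"hand":0.4},
    {"x":-20,"y":20,"z":100,"rx":0,"ry":0,"rz":0,"hand":0.3}
  ]
}}

```text
clock: 31.35
position: [0.5347, -0.0621, 0.1579]
tcp_rot: [1.997, 2.422, 0.001]
ft_force: [0.9, -0.2, 0.8]
finger_gap: 0.663
grip_force: 0.0
```

>>> {"name": "servo_tool", "arguments": {
  "series": [
    {"x":-15,"y":35,"z":0,"rx":0,"ry":0,"rz":0,"hand":0.3},
    {"x":-30,"y":75,"z":0,"rx":0,"ry":0,"rz":0,"hand":0.3},
    {"x":-45,"y":115,"z":0,"rx":0,"ry":0,"rz":0,"hand":0.3},
    {"x":-60,"y":155,"z":0,"rx":0,"ry":0,"rz":0,"hand":0.3},
    {"x":-75,"y":195,"z":0,"rx":0,"ry":0,"rz":0,"hand":0.3},
    {"x":-95,"y":235,"z":0,"rx":0,"ry":0,"rz":0,"hand":0.3},
    {"x":-115,"y":275,"z":0,"rx":0,"ry":0,"rz":0,"hand":0.3},
    {"x":-135,"y":315,"z":-20,"rx":0,"ry":0,"rz":0,"hand":0.3},
    {"x":-149,"y":340,"z":-50,"rx":0,"ry":0,"rz":0,"hand":0.3},
    {"x":-149,"y":340,"z":-80,"rx":0,"ry":0,"rz":0,"hand":0.3}
  ]
}}

```text
clock: 32.35
position: [0.383, 0.2826, 0.075]
tcp_rot: [-1.992, -2.429, -0.004]
ft_force: [0.8, 0.2, -0.9]
finger_gap: 0.648
grip_force: 0.0
```

Run:
```python
from h import *
for n in("scene","side"):
  d=grab(n);P=cloud(d);print("box",rect(P,(.50,-.15),(.60,-.035),.008,.014))
print("loupe",rect(P,(.34,.22),(.45,.36),.029,.045))
s=monitor.get_state();print(s["position"],s["finger_gap"])
```

```text
box (353, array([552.6, -82.2]), array([55.2, 65.8]), 11.1)
box (393, array([552.8, -80.3]), array([51.3, 68.9]), 12.2)
loupe (39, array([385.4, 282.7]), array([31. , 28.8]), 47.1)
[0.38068361 0.27837788 0.07106986] 0.648491502126428
```

>>> {"name": "servo_tool", "arguments": {
  "series": [
    {"x":3.5,"y":2,"z":-15,"rx":0,"ry":0,"rz":0,"hand":0.3},
    {"x":3.5,"y":2,"z":-30,"rx":0,"ry":0,"rz":0,"hand":0.3},
    {"x":3.5,"y":2,"z":-38,"rx":0,"ry":0,"rz":0,"hand":0.3},
    {"x":3.5,"y":2,"z":-38,"rx":0,"ry":0,"rz":0,"hand":0},
    {"x":3.5,"y":2,"z":-38,"rx":0,"ry":0,"rz":0,"hand":-0.3},
    {"x":3.5,"y":2,"z":-38,"rx":0,"ry":0,"rz":0,"hand":-0.5},
    {"x":3.5,"y":2,"z":-38,"rx":0,"ry":0,"rz":0,"hand":-0.5},
    {"x":3.5,"y":2,"z":-38,"rx":0,"ry":0,"rz":0,"hand":-0.5},
    {"x":3.5,"y":2,"z":-38,"rx":0,"ry":0,"rz":0,"hand":-0.5}
  ],
  "force": 12
}}

```text
clock: 33.35
position: [0.3883, 0.2816, 0.0378]
tcp_rot: [1.996, 2.425, 0.002]
ft_force: [0.3, -0.9, 6.0]
finger_gap: 0.331
grip_force: 12.0
```

>>> {"name": "servo_tool", "arguments": {
  "series": [
    {"x":0,"y":0,"z":20,"rx":0,"ry":0,"rz":0,"hand":-0.5},
    {"x":0,"y":0,"z":60,"rx":0,"ry":0,"rz":0,"hand":-0.5},
    {"x":10,"y":-30,"z":100,"rx":0,"ry":0,"rz":0,"hand":-0.5},
    {"x":25,"y":-75,"z":110,"rx":0,"ry":0,"rz":0,"hand":-0.5},
    {"x":40,"y":-120,"z":110,"rx":0,"ry":0,"rz":0,"hand":-0.5},
    {"x":60,"y":-165,"z":110,"rx":0,"ry":0,"rz":0,"hand":-0.5},
    {"x":80,"y":-210,"z":110,"rx":0,"ry":0,"rz":0,"hand":-0.5},
    {"x":105,"y":-255,"z":110,"rx":0,"ry":0,"rz":0,"hand":-0.5},
    {"x":130,"y":-300,"z":110,"rx":0,"ry":0,"rz":0,"hand":-0.5},
    {"x":150,"y":-335,"z":110,"rx":0,"ry":0,"rz":0,"hand":-0.5}
  ]
}}

```text
clock: 34.35
position: [0.5385, -0.0561, 0.1471]
tcp_rot: [1.998, 2.424, 0.0]
ft_force: [0.7, 0.6, -1.2]
finger_gap: 0.328
grip_force: 12.0
```

>>> {"name": "servo_tool", "arguments": {
  "series": [
    {"x":14,"y":-28,"z":-10,"rx":0,"ry":0,"rz":0,"hand":-0.5},
    {"x":14,"y":-28,"z":-50,"rx":0,"ry":0,"rz":0,"hand":-0.5},
    {"x":14,"y":-28,"z":-80,"rx":0,"ry":0,"rz":0,"hand":-0.5},
    {"x":14,"y":-28,"z":-80,"rx":0,"ry":0,"rz":0,"hand":-0.5},
    {"x":14,"y":-28,"z":-80,"rx":0,"ry":0,"rz":0,"hand":-0.5}
  ]
}}

```text
clock: 34.85
position: [0.5512, -0.0814, 0.0669]
tcp_rot: [-1.996, -2.424, 0.001]
ft_force: [-0.3, 0.2, 0.4]
finger_gap: 0.33
grip_force: 12.0
```

Down 23 mm to stand it on the box, then release and back away.

>>> {"name": "servo_tool", "arguments": {
  "series": [
    {"x":1,"y":0,"z":-14,"rx":0,"ry":0,"rz":0,"hand":-0.5},
    {"x":1,"y":0,"z":-20,"rx":0,"ry":0,"rz":0,"hand":-0.5},
    {"x":1,"y":0,"z":-23,"rx":0,"ry":0,"rz":0,"hand":-0.5},
    {"x":1,"y":0,"z":-23,"rx":0,"ry":0,"rz":0,"hand":-0.5},
    {"x":1,"y":0,"z":-23,"rx":0,"ry":0,"rz":0,"hand":-0.2},
    {"x":1,"y":0,"z":-23,"rx":0,"ry":0,"rz":0,"hand":0.1},
    {"x":1,"y":0,"z":-23,"rx":0,"ry":0,"rz":0,"hand":0.3},
    {"x":1,"y":0,"z":-23,"rx":0,"ry":0,"rz":0,"hand":0.3},
    {"x":0,"y":0,"z":10,"rx":0,"ry":0,"rz":0,"hand":0.3},
    {"x":0,"y":0,"z":55,"rx":0,"ry":0,"rz":0,"hand":0.3}
  ]
}}

```text
clock: 35.85
position: [0.5491, -0.0811, 0.1198]
tcp_rot: [-1.993, -2.421, 0.005]
ft_force: [1.3, 0.0, 0.4]
finger_gap: 0.65
grip_force: 0.0
```

>>> {"name": "servo_tool", "arguments": {
  "series": [
    {"x":-20,"y":0,"z":40,"rx":0,"ry":0,"rz":0,"hand":0.3},
    {"x":-60,"y":0,"z":70,"rx":0,"ry":0,"rz":0,"hand":0.3},
    {"x":-100,"y":0,"z":90,"rx":0,"ry":0,"rz":0,"hand":0.3},
    {"x":-120,"y":0,"z":100,"rx":0,"ry":0,"rz":0,"hand":0.3},
    {"x":-120,"y":0,"z":100,"rx":0,"ry":0,"rz":0,"hand":0.3},
    {"x":-120,"y":0,"z":100,"rx":0,"ry":0,"rz":0,"hand":0.3}
  ]
}}

```text
clock: 36.45
position: [0.4322, -0.0818, 0.2224]
tcp_rot: [1.996, 2.424, 0.001]
ft_force: [-0.2, 0.2, -0.5]
finger_gap: 0.65
grip_force: 0.0
```

Run:
```python
from h import *
for n in("scene","side"):
  d=grab(n);P=cloud(d)
  print("box",rect(P,(.50,-.14),(.60,-.035),.008,.014),"loupe",rect(P,(.50,-.14),(.62,-.035),.03,.045))
  print("knob",rect(P,(.48,0.0),(.62,.16),.056,.075),"case",rect(P,(.42,-.34),(.56,-.2),.023,.036))
cv2.imwrite("pics/s7.png",cv2.resize(d["frame"][180:340,240:380],None,fx=3.5,fy=3.5,interpolation=2)[:,:,::-1])
```

```text
box (237, array([552.5, -81.9]), array([53.1, 65.7]), 11.2) loupe (71, array([552.8, -81.9]), array([29. , 32.3]), 78.3)
knob (45, array([526.6,  63. ]), array([20.4, 20.4]), 25.5) case (384, array([ 489.1, -266.5]), array([47.5, 61.3]), 79.6)
box (262, array([552.2, -80. ]), array([51.3, 69.5]), 12.8) loupe (81, array([552. , -80.3]), array([29.5, 30.4]), 19.5)
knob (40, array([525.9,  64.2]), array([22.5, 19.3]), 41.0) case (516, array([ 487.5, -264.5]), array([49.7, 59.2]), 80.0)
```

View pics/s7.png

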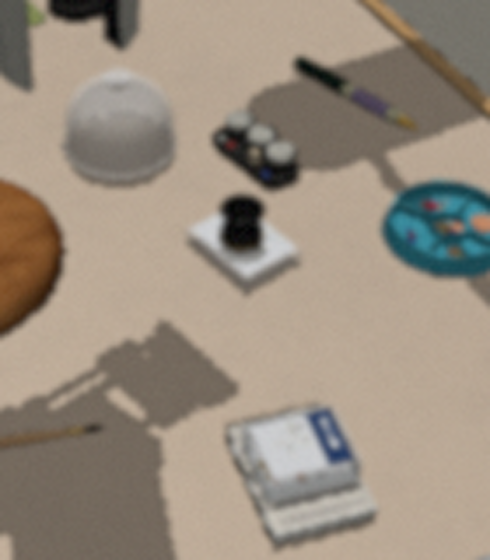

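The picture shows the dome (120,125) and the box with the loupe upright on it (243,235) back in place, and the case flat on the book (300,455). All of them are released, so I'll hand in.

```bash
python3 -c "
from h import *
print(workorder.hand_in())"
```

```text
the job is handed in; nothing more can be done
None
```

I handed the job in at about 36 s of the 136 s allowed; the hand-in gave no verdict. In the last images the case lay flat about 2 mm from the middle of the order book. The dome and flat box were within about 2 mm of where they started, with the box turned as before. The loupe stood upright on the middle of the box, and the gripper was clear of everything.

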